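# Nip a plate in the vise, then hold a spring clamp open around its edge

## Task

The plate stands loose in the bench vise: turn the vise's bar to run the jaw up and nip the plate tight. Then take the spring clamp by its handles, squeeze it wide open and hold it level astride the plate's upright edge on the robot's side, that edge well inside its mouth and neither jaw touching the plate, so that I can slip an angle clip in before it closes. Finish still holding the clamp squeezed open there; do not bump the plate with it, and leave the loose things lying round about where they are.

Things in the scene. Friction and masses are not known exactly. Their poses are not given: they have to be found in the camera images.
- bench_vise: The blue vise, fixed on a 27 mm plywood board; screw end to the robot's right. Origin under the vise (27 mm above the bench), x from bar to jaws, y toward the robot, z up. Front jaw casting: 74 mm wide in y, centred 12 mm to +y, top (with soft jaw) 133 mm above the bench; its outer end is 10 mm behind the plane in which the bar swings, so keep what pushes the bar on the outer side of that plane.
- screw_axis (a point): Point on the axis of the vise's screw, in the plane in which the bar swings, 82 mm above the bench. Its frame turns with the screw; its x is the level screw axis, from bar to jaws, and its -y runs along the bar's long arm. A boss of 25 mm diameter surrounds the axis and stands 11 mm out of the plane. To tighten, push the long arm over the top and away from the robot.
- bar_end (a point): Point on the long arm of the vise's bar, 62 mm from the screw axis. Steel bar, 8.4 mm diameter, its knobbed end (14 mm) 76 mm from the axis; the short arm is 40 mm. At the start the long arm stands about upright, leaning 0.3 to 0.8 rad toward the robot; tightening takes it over the top, away from the robot, and down to about 30 degrees above level on the far side.
- bench_vise_screw (a joint): Screw angle, rad: pi/2 = long arm straight up, 0 = level, pointing away from the robot (end stop); falls as the vise is tightened. Starts at 1.85 to 2.35. Friction 0.3 N m, about 5 N at bar_end. The jaw meets the plate near 0.9 and grips harder the further it turns, to about 240 N at 0.5, where the bar takes up to 10 N; it stays there (turned further, it springs back to 0.5).
- bench_vise_jaw (a joint): Slide of the front jaw, m, driven by the screw at 1.25 mm a radian: 0.0031 to 0.0037 at the start, about 0.0019 when it meets the plate, 0.0014 when tight; falls as the jaw closes.
- plate_edge (a point): Point on the plate's upright edge on the robot's side, mid-thickness, 174 mm above the bench. Bare aluminium plate, 4 mm thick, 130 wide, its top 221 mm above the bench, standing between the vise's aluminium soft jaws; this edge's free part reaches from 133 to 209 mm above the bench and overhangs the jaws by 30 to 50 mm. Axes: y out of this edge toward the robot, x normal to the plate, z up. May lean a little until nipped.
- clamp_grip (a point): Centre between the handles of the shut spring clamp, 12 mm above the bench. Steel, black dipped handles, 114 mm long, 24 high, lying with its hinge pin upright. Frame of its left arm: x from handles to jaws, z up. Over the handles 46 mm wide here (55 at their ends, 19 mm behind), 19 mm when squeezed; pin 45 mm, jaw tips 95 mm ahead. Squeezing turns each arm 0.28 rad, this frame counter-clockwise.
- clamp_mouth (a point): Point half-way between the jaw tips of the fully squeezed clamp, 50 mm ahead of the hinge pin, half-way up; same frame as clamp_grip (while the clamp is shut it lies off the middle line). Fully open the jaws gape 27 mm at the tips, and an edge can go 35 mm in past them.
- clamp_arm (a joint): Opening angle between the clamp's arms, rad: 0 shut, 0.56 fully open (a stop). The spring takes 8 N on each handle to start and 13 N to hold fully open.
- clip_centre (a point): Middle of a loose bare aluminium angle clip, 52 x 31 x 25 mm, on the bench. Leave it.
- deburrer_centre (a point): Middle of a loose deburring tool, 126 mm long, 15 mm thick, on the bench. Leave it.
- holder_centre (a point): Middle of a loose spring sheet holder, a pin-like tool 65 mm long, 12 mm thick, on the bench. Leave it.
- marker_centre (a point): Middle of a loose capped marker pen, 139 mm long, 12 mm thick, on the bench. Leave it.
There are look-alikes about, which are no part of the job. Of the things that look like the part that bears plate_edge, the smaller one is meant. Leave any red look-alike of the part that bears clamp_grip alone.

How it is judged:
On the way, in this order (a step that is already met when the one before it is completed fails the run):
1. the vise nips the plate tight (contact force between bench_vise_jaw and plate above 40 N), for 0.2 s.
2. the clamp is squeezed open and lifted off the bench, the plate still tight (contact force between bench_vise_jaw and plate above 40 N and value of joint clamp_arm above 0.45 rad and contact force between the fingers and clamp above 4 N and height (world z) of clamp_mouth above 0.06 m), for 0.2 s.
At the end, for the whole second after the job is handed in: Jaw presses the plate with over 40 N; clamp held by the fingers, open over 0.45 rad, level within 0.25 rad, still, touching neither plate nor vise; the plate's edge 6 to 35 mm inside the jaw tips, within 9 mm of the mouth's middle and 30 mm of the edge point's height (contact force between bench_vise_jaw and plate above 40 N and value of joint clamp_arm above 0.45 rad and contact force between the fingers and clamp above 4 N and y of clamp_mouth in the frame of plate_edge between -0.035 and -0.006 m and x of clamp_mouth in the frame of plate_edge between -0.009 and 0.009 m and z of clamp_mouth in the frame of plate_edge between -0.03 and 0.03 m and angle between clamp_mouth's own z axis and vertical below 0.25 rad and contact force between clamp and plate below 0.3 N and contact force between clamp and bench_vise below 0.3 N and linear speed of clamp below 0.03 m/s); the arm keeps its last pose, push and grip.
It fails at once if the clamp bumps the plate (over 8 N) (contact force between clamp and plate above 8 N).
It fails at once if a loose thing lying round about is moved by more than 30 mm (distance of any of clip_centre, deburrer_centre, holder_centre, marker_centre from where it was at the start of the episode above 0.03 m).
It also fails if it takes over 64 s, if anything falls off the work surface, if the arm or the gripper's body presses on something with over 40 N, if the wrist force passes 120 N, or if a joint passes its speed limit or range.

## Robot

A 6-joint arm with a two-finger parallel gripper is mounted at the origin on the work surface; the furniture and walls round the work are solid. World frame = base frame: x ahead of the robot, y to its left, z up, the work surface at z = 0. Lengths are in m, angles in rad, forces in N, time in s.
With the tool pointing down it reaches from about 0.35 to 0.875 m from the base axis. Payload 4.2 kg.
Tool frame: the origin (TCP) lies at the very end of the fingers, on their centre line; the grasp point (between the pads) lies 19 mm behind it; z points along the fingers, y is the direction in which the jaws open and shut (so a half turn about z gives the same grasp; the last joint's range is limited). The gripper opens to 87 mm and grips with 3 to 60 N. Pads are 19 mm wide; open, the fingers measure 117 mm over their backs; the gripper's body (75 mm by 190 mm) begins 51 mm behind the grasp point.
Start: joints at [1.587, 0.385, 0.008, 0, -1.194, -0.259], TCP at [0.15, 0.607, 0.223] pointing down, gripper open.
Joint ranges: [-3.14, 3.14], [-1.21, 2.06], [-1.07, 1.41], [-3.16, 2.05], [-2.99, -0.16], [-3.1, 3.1]. Speed limits (rad/s): [2.79, 2.79, 3.14, 3.14, 3.14, 3.14].

## Interface

Orientations are given as a unit quaternion [x, y, z, w].
In Python, from rig import sensors, optics, sign_off gives the robot as it stands.
- The arm moves only by the tool apply_moves, never from a script. Its argument "steps" is a list of rows, each an object of numbers: "wx", "wy", "wz": the turn, a rotation vector about the tool's x, y, z as a fraction of full scale; "tx", "ty", "tz": the shift along the tool's x, y, z as a fraction of full scale; "claw": the gripper command: -1 is fully open, 1 is shut, values between are in proportion. In form: [{"wx": .., "wy": .., "wz": .., "tx": .., "ty": .., "tz": .., "claw": ..}, ...]. A call has exactly 10 rows; each row shifts and turns the commanded pose from where the row before left it, along the tool's axes as they then stand; what a row does not reach is not made up. Full scale, the value 1, is 0.08 m for a shift and pi/2 rad for a turn. A row lasts 1/10 s, in which the tool goes at most 50 mm and 8.59 degrees, less where a joint would pass 70% of its speed; a pose out of reach is approached as far as the arm can. A call with a number of a shift or a turn outside -1 to 1 is refused whole. A call with a gripper value outside its range is refused whole. The fingers move at their own pace and stop on an object; "grip_force" is the grip in N (left out, the last holds). Time passes only in rows, so rows that do not move let the fingers close, or fill a call up. It gives the time, the measured TCP pose, the force and the opening at its end, in the units of the state.
- sensors.observe(): the state, without advancing time (a new reading comes with each control period).
- optics.get_image(name): name is "scene" or "top"; returns a dict with "img" (400x640x3 uint8, red, green, blue), "intrinsics" (3x3 intrinsics, pixels), "extrinsics" (4x4, takes a point from camera to world coordinates). Camera axes: x right, y down, z forward; pixel columns grow to the right and rows downward; lengths in m; the calibration is good to about 2 mm. A picture is of the moment at which its call begins. There is no depth.
- sign_off(): hands the job in, once; it reports no verdict.
The state is a dict: "t": time; "joint_positions": joint angles; "qd": joint speeds; "effort": joint torques, N m; "ee_pos": TCP position; "tool_rot": TCP orientation; "force": force on the tool from outside, world axes, zero at the start; "moment": the same for the moment, N m; "width": finger opening in m.
Only numpy, scipy, OpenCV 4.12 (cv2) and the standard library are available. Lean on these libraries where they do the work, as an engineer would, in place of code of your own. Each camera call takes 0.05 s, during which the arm holds its last target.

## Working session

There is one attempt and no reset: what is moved stays moved. The work goes in short steps, Python scripts to look and compute and a tool call to move; the robot and the scene stay as the last step left them, time stands still between calls to the robot, and variables do not carry over. Pictures are saved under pics/ and viewed, and the job is handed in when it is done.

Besides the shell and the picture viewer there is one more tool, called after "Call:" by a JSON object that holds its "api" and its "payload", one argument or row to a line. apply_moves: Moves the arm, as the interface text tells. Shift numbers are shares of 0.08 m and turn numbers shares of pi/2 rad, none past 1 either way. Its arguments: {"type":"object","properties":{"steps":{"type":"array"},"grip_force":{"type":"number"}},"required":["steps"]}

```bash
ls; mkdir -p pics; cat > h.py <<'E'
import numpy as np, cv2
from rig import sensors, optics, sign_off
def snap(n,tag):
    d=optics.get_image(n); im=d["img"][:,:,::-1].copy(); cv2.imwrite(f"pics/{tag}.png",im)
    np.savez(f"pics/{tag}.npz",K=d["intrinsics"],E=d["extrinsics"],img=im); return im
def ld(tag):
    z=np.load(f"pics/{tag}.npz"); return np.array(z["K"]),np.array(z["E"]),z["img"]
def px2z(tag,u,v,z):
    K,E,_=ld(tag); d=E[:3,:3]@np.linalg.solve(K,[u,v,1.]); o=E[:3,3]; return o+d*(z-o[2])/d[2]
def ray(tag,u,v):
    K,E,_=ld(tag); d=E[:3,:3]@np.linalg.solve(K,[u,v,1.]); return E[:3,3],d/np.linalg.norm(d)
def tri(obs):
    A=np.zeros((3,3));b=np.zeros(3)
    for t,u,v in obs:
        o,d=ray(t,u,v);P=np.eye(3)-np.outer(d,d);A+=P;b+=P@o
    p=np.linalg.solve(A,b); return p,[proj(t,p)-np.array([u,v]) for t,u,v in obs]
def proj(tag,p):
    K,E,_=ld(tag); c=np.linalg.inv(E)@np.append(p,1); q=K@c[:3]; return q[:2]/q[2]
def crop(tag,u0,v0,u1,v1,s,out):
    _,_,im=ld(tag); c=im[v0:v1,u0:u1]; cv2.imwrite(f"pics/{out}.png",cv2.resize(c,None,fx=s,fy=s,interpolation=cv2.INTER_CUBIC))
E
python3 - <<'E'
from h import *
snap("scene","s0");snap("top","t0")
for t in("s0","t0"):
    K,E,_=ld(t);print(K,E.round(3))
print(sensors.observe())
E
```

```text
pics
[[416.89290317   0.         317.96986643]
 [  0.         416.89290317 193.70675725]
 [  0.           0.           1.        ]] [[ 0.823 -0.425  0.376  0.058]
 [-0.567 -0.596  0.569 -0.496]
 [-0.018 -0.682 -0.732  1.1  ]
 [ 0.     0.     0.     1.   ]]
[[498.41089948   0.         321.68194575]
 [  0.         498.41089948 200.90407491]
 [  0.           0.           1.        ]] [[ 0.23  -0.912  0.339 -0.117]
 [-0.973 -0.214  0.084  0.104]
 [-0.004 -0.35  -0.937  1.913]
 [ 0.     0.     0.     1.   ]]
{'t': 0.1, 'joint_positions': array([ 1.58660880e+00,  3.85467661e-01,  6.77217421e-03, -4.32524068e-04,
       -1.19399123e+00, -2.58612958e-01]), 'qd': array([-0.00058505, -0.00078637,  0.00266306,  0.00223301, -0.00097592,
       -0.00098403]), 'effort': array([-1.25167091e-03, -3.91687596e+01,  1.87935054e+01,  4.23192993e+00,
        1.34395662e-02, -7.62014588e-05]), 'ee_pos': array([0.15011106, 0.60615711, 0.22158038]), 'tool_rot': array([ 9.92629910e-01, -1.21181385e-01, -6.98390432e-05,  9.63808713e-04]), 'force': array([-0.67565089, -0.31139673, -0.68052891]), 'moment': array([ 0.01058755,  0.01081896, -0.01590313]), 'width': 0.08704346353316705}
```

View pics/s0.png

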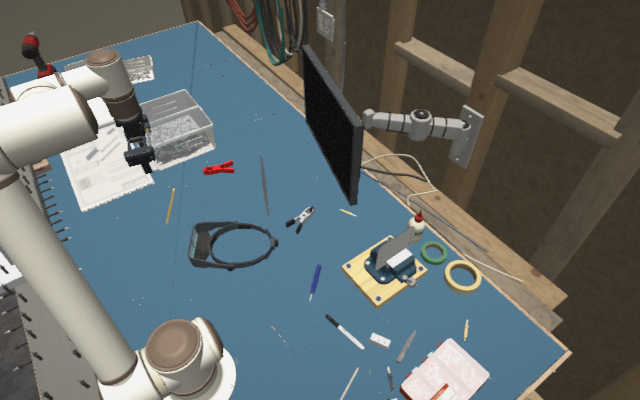

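View pics/t0.png

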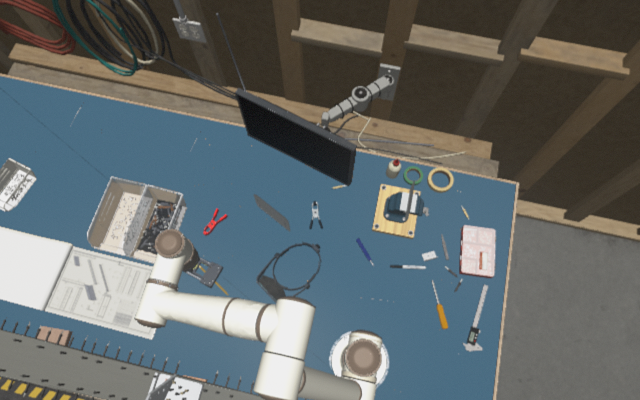

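```bash
python3 - <<'E'
from h import *
crop("s0",330,200,450,310,6,"c1")
crop("t0",360,150,460,250,6,"c2")
crop("s0",250,180,370,300,5,"c3")
crop("t0",290,190,350,240,10,"c4")
for t,u,v in (("t0",315,214),("s0",300,217),("t0",398,210),("t0",430,255),("t0",408,267),("t0",365,250),("t0",340,186),("t0",215,221)): print(u,v,px2z(t,u,v,0.01).round(3))
E
```

```text
315 214 [0.512 0.288 0.01 ]
300 217 [0.506 0.298 0.01 ]
398 210 [ 0.605 -0.035  0.01 ]
430 255 [ 0.45 -0.19  0.01]
408 267 [ 0.383 -0.114  0.01 ]
365 250 [0.411 0.062 0.01 ]
340 186 [0.654 0.216 0.01 ]
215 221 [0.391 0.672 0.01 ]
```

View pics/c1.png

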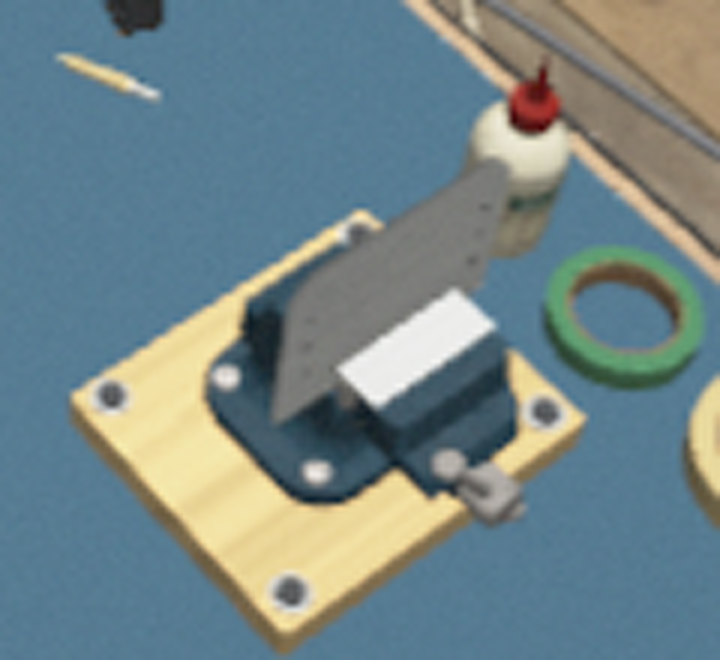

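View pics/c2.png

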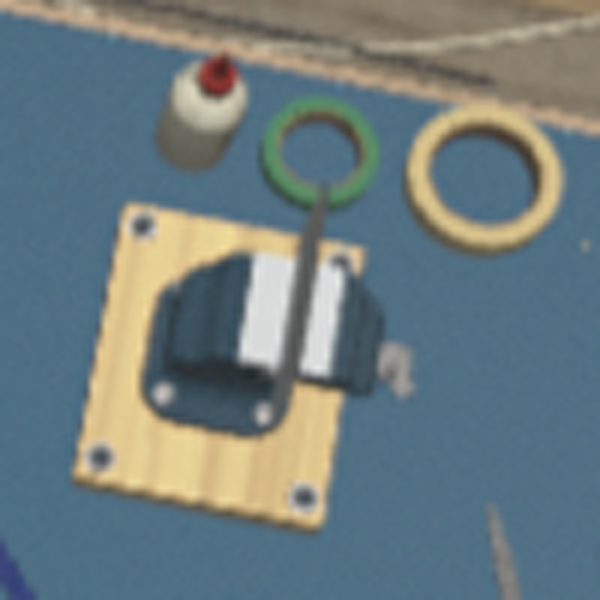

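View pics/c3.png

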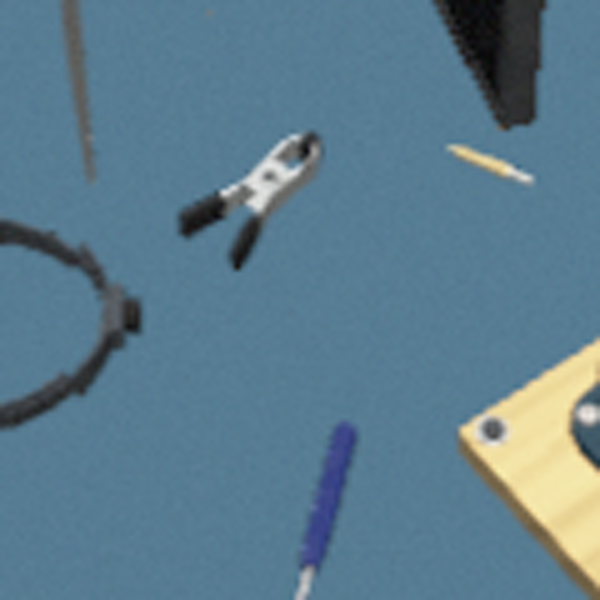

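View pics/c4.png

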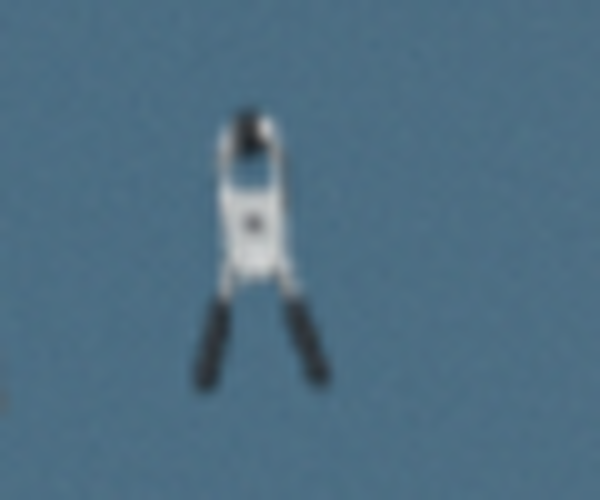

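```bash
python3 - <<'E'
from h import *
crop("s0",370,240,430,300,12,"c5")
crop("t0",385,180,435,225,14,"c6")
E
```

```text
(no output)
```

View pics/c5.png

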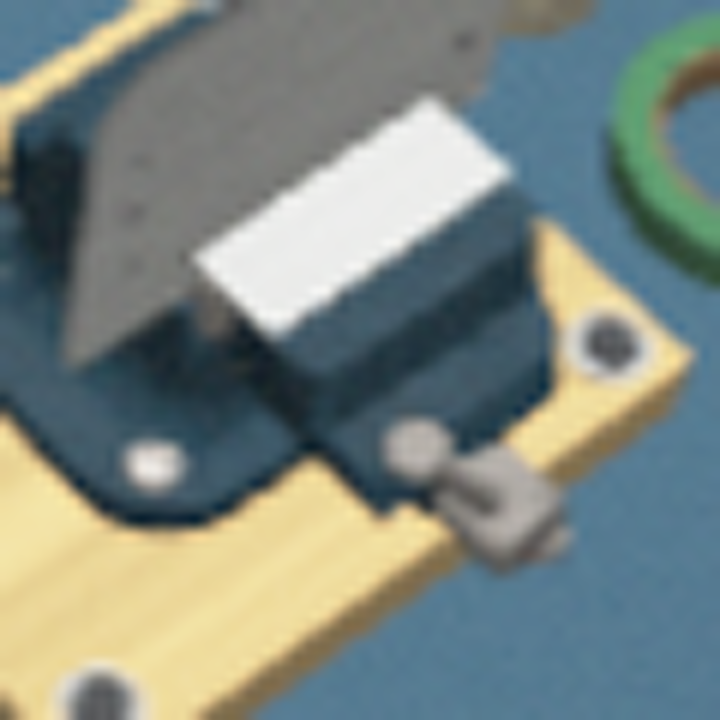

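View pics/c6.png

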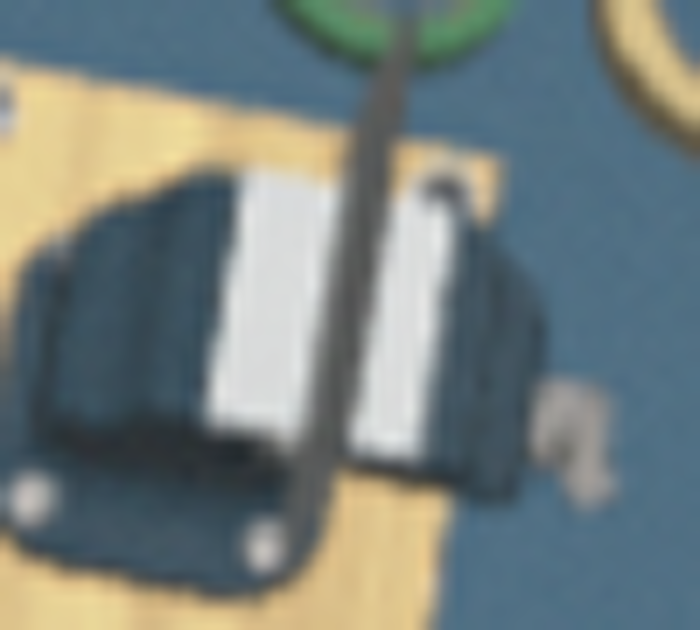

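```bash
python3 - <<'E'
from h import *
def S(x,y): return ("s0",370+(x+.5)/12-.5,240+(y+.5)/12-.5)
def T(x,y): return ("t0",385+(x+.5)/14-.5,180+(y+.5)/14-.5)
print("knob",tri([S(418,443),T(597,490)]))
for p in [(193,258),(275,333),(512,172),(430,95)]: print("jaw s",px2z(*S(*p),.133).round(4))
for p in [(350,455),(420,458),(455,200),(395,195)]: print("jaw t",px2z(*T(*p),.133).round(4))
print("boss",tri([S(510,505),T(570,430)]))
for p in [(505,165),(320,270)]: print("ptop s",px2z("s0",330+p[0]/6-.4,200+p[1]/6-.4,.221).round(4))
print("ptop far t",px2z(*T(408,15),.221).round(4))
print("edge209 s",px2z("s0",330+290/6-.4,200+300/6-.4,.209).round(4))
# boards
for p in [(75,398),(360,210),(585,415),(285,645)]: print("board s",px2z("s0",330+p[0]/6-.4,200+p[1]/6-.4,.027).round(4))
for p in [(125,205),(365,247),(320,528),(75,482)]: print("board t",px2z("t0",360+p[0]/6-.4,150+p[1]/6-.4,.027).round(4))
E
```

```text
knob (array([ 0.55920467, -0.13376815,  0.15264231]), [array([-0.36988448,  0.19452345]), array([ 0.13551975, -0.2586102 ])])
jaw s [ 0.5622 -0.0606  0.133 ]
jaw s [ 0.5641 -0.0865  0.133 ]
jaw s [ 0.638  -0.0851  0.133 ]
jaw s [ 0.6374 -0.058   0.133 ]
jaw t [ 0.5603 -0.0697  0.133 ]
jaw t [ 0.5637 -0.0882  0.133 ]
jaw t [ 0.6397 -0.0851  0.133 ]
jaw t [ 0.6374 -0.0689  0.133 ]
boss (array([ 0.60043639, -0.13271686,  0.08616334]), [array([-0.36804323,  0.18953712]), array([ 0.13908989, -0.25922259])])
ptop s [ 0.6481 -0.0617  0.221 ]
ptop s [ 0.5438 -0.058   0.221 ]
ptop far t [ 0.651  -0.0551  0.221 ]
edge209 s [ 0.5295 -0.0566  0.209 ]
board s [0.4988 0.0496 0.027 ]
board s [0.6942 0.0565 0.027 ]
board s [ 0.7006 -0.1052  0.027 ]
board s [ 0.4975 -0.1154  0.027 ]
board t [0.6942 0.0565 0.027 ]
board t [ 0.7011 -0.1076  0.027 ]
board t [ 0.4987 -0.1111  0.027 ]
board t [0.4929 0.0512 0.027 ]
```

```bash
cat >> h.py <<'E'
from scipy.spatial.transform import Rotation as R
def rot_down(yaw): # tool x at yaw, z down
    c,s=np.cos(yaw),np.sin(yaw); return R.from_matrix(np.array([[c,s,0],[s,-c,0],[0,0,-1]]))
def plan(p,q,wps):
    """wps: list of (pos,yaw|Rotation,n)"""
    p=np.array(p,float);r=R.from_quat(q)
    for pos,rt,n in wps:
        rt=rt if isinstance(rt,R) else rot_down(rt)
        w=(r.inv()*rt).as_rotvec()/n; d=(np.array(pos)-p)/n
        for i in range(n):
            t=r.inv().apply(d)/.08; u=w/(np.pi/2)
            print("t",t.round(3),"w",u.round(4)); r=r*R.from_rotvec(w); p=p+d
E
python3 - <<'E'
from h import *
s=sensors.observe()
plan(s["ee_pos"],s["tool_rot"],[((.36,.36,.28),-.7,8),((.43,.10,.28),-1.25,6),((.50,-.140,.28),-1.54,6)])
crop("s0",80,90,220,200,5,"c7")
E
```

```text
t [ 0.411  0.295 -0.091] w [ 0.0001 -0.      0.0364]
t [ 0.427  0.271 -0.091] w [ 0.0001 -0.      0.0364]
t [ 0.442  0.246 -0.091] w [ 0.0001 -0.      0.0364]
t [ 0.455  0.22  -0.091] w [ 0.0001 -0.      0.0364]
t [ 0.467  0.194 -0.091] w [ 0.0001 -0.      0.0364]
t [ 0.477  0.167 -0.091] w [ 0.0001 -0.      0.0364]
t [ 0.486  0.139 -0.091] w [ 0.0001 -0.      0.0364]
t [ 0.493  0.111 -0.091] w [ 0.0001 -0.      0.0364]
t [0.46 0.32 0.  ] w [-0.      0.      0.0584]
t [0.488 0.277 0.   ] w [-0.      0.      0.0584]
t [0.511 0.231 0.   ] w [-0.      0.      0.0584]
t [0.53  0.183 0.   ] w [-0.      0.      0.0584]
t [0.545 0.134 0.   ] w [-0.      0.      0.0584]
t [0.555 0.084 0.   ] w [-0.      0.      0.0584]
t [0.52  0.019 0.   ] w [ 0.     -0.      0.0308]
t [ 0.521 -0.006  0.   ] w [ 0.     -0.      0.0308]
t [ 0.52  -0.031  0.   ] w [ 0.     -0.      0.0308]
t [ 0.518 -0.056  0.   ] w [ 0.     -0.      0.0308]
t [ 0.514 -0.081  0.   ] w [ 0.     -0.      0.0308]
t [ 0.51  -0.106  0.   ] w [ 0.     -0.      0.0308]
```

View pics/c7.png

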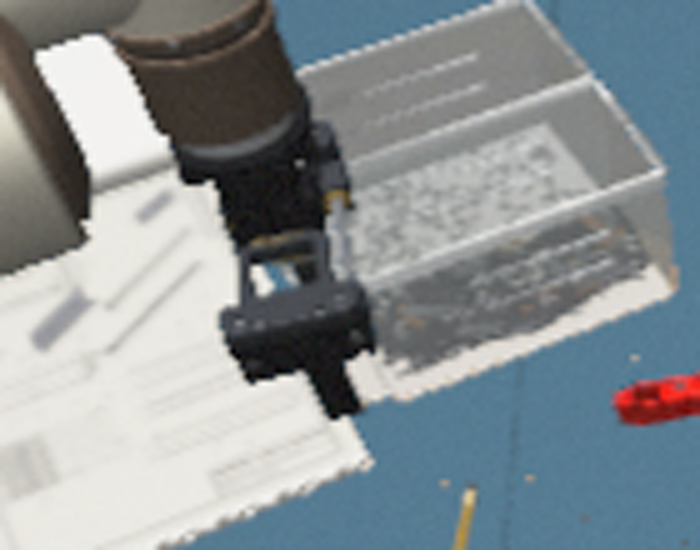

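Look-alikes: clamp – black-handled at top (315,214) / scene (300,217), red at top (215,221), which I leave. Plate – the one in the vise at top (410,190) / scene (397,250), and a longer grey strip lying loose at top (270,210), which I leave. The crops confirm the black-handled clamp and the plate in the vise. Moving to the bar's side first.

Call:
{"api": "apply_moves", "payload": {
  "steps": [
    {"tx":0.411,"ty":0.295,"tz":-0.091,"wz":0.0364,"claw":1},
    {"tx":0.427,"ty":0.271,"tz":-0.091,"wz":0.0364,"claw":1},
    {"tx":0.442,"ty":0.246,"tz":-0.091,"wz":0.0364,"claw":1},
    {"tx":0.455,"ty":0.22,"tz":-0.091,"wz":0.0364,"claw":1},
    {"tx":0.467,"ty":0.194,"tz":-0.091,"wz":0.0364,"claw":1},
    {"tx":0.477,"ty":0.167,"tz":-0.091,"wz":0.0364,"claw":1},
    {"tx":0.486,"ty":0.139,"tz":-0.091,"wz":0.0364,"claw":1},
    {"tx":0.493,"ty":0.111,"tz":-0.091,"wz":0.0364,"claw":1},
    {"tx":0.46,"ty":0.32,"tz":0,"wz":0.0584,"claw":1},
    {"tx":0.488,"ty":0.277,"tz":0,"wz":0.0584,"claw":1}
  ],
  "grip_force": 20
}}

```text
$.steps[0]: bad value
```

Call:
{"api": "apply_moves", "payload": {
  "steps": [
    {"tx":0.511,"ty":0.231,"tz":0,"wz":0.0584,"claw":1},
    {"tx":0.53,"ty":0.183,"tz":0,"wz":0.0584,"claw":1},
    {"tx":0.545,"ty":0.134,"tz":0,"wz":0.0584,"claw":1},
    {"tx":0.555,"ty":0.084,"tz":0,"wz":0.0584,"claw":1},
    {"tx":0.52,"ty":0.019,"tz":0,"wz":0.0308,"claw":1},
    {"tx":0.521,"ty":-0.006,"tz":0,"wz":0.0308,"claw":1},
    {"tx":0.52,"ty":-0.031,"tz":0,"wz":0.0308,"claw":1},
    {"tx":0.518,"ty":-0.056,"tz":0,"wz":0.0308,"claw":1},
    {"tx":0.514,"ty":-0.081,"tz":0,"wz":0.0308,"claw":1},
    {"tx":0.51,"ty":-0.106,"tz":0,"wz":0.0308,"claw":1}
  ]
}}

```text
$.steps[0]: bad value
```

Call:
{"api": "apply_moves", "payload": {
  "steps": [
    {"wx":0,"wy":0,"tx":0.411,"ty":0.295,"tz":-0.091,"wz":0.0364,"claw":1},
    {"wx":0,"wy":0,"tx":0.427,"ty":0.271,"tz":-0.091,"wz":0.0364,"claw":1},
    {"wx":0,"wy":0,"tx":0.442,"ty":0.246,"tz":-0.091,"wz":0.0364,"claw":1},
    {"wx":0,"wy":0,"tx":0.455,"ty":0.22,"tz":-0.091,"wz":0.0364,"claw":1},
    {"wx":0,"wy":0,"tx":0.467,"ty":0.194,"tz":-0.091,"wz":0.0364,"claw":1},
    {"wx":0,"wy":0,"tx":0.477,"ty":0.167,"tz":-0.091,"wz":0.0364,"claw":1},
    {"wx":0,"wy":0,"tx":0.486,"ty":0.139,"tz":-0.091,"wz":0.0364,"claw":1},
    {"wx":0,"wy":0,"tx":0.493,"ty":0.111,"tz":-0.091,"wz":0.0364,"claw":1},
    {"wx":0,"wy":0,"tx":0.46,"ty":0.32,"tz":0,"wz":0.0584,"claw":1},
    {"wx":0,"wy":0,"tx":0.488,"ty":0.277,"tz":0,"wz":0.0584,"claw":1}
  ],
  "grip_force": 20
}}

```text
t: 1.1
ee_pos: [0.3838, 0.2721, 0.2804]
tool_rot: [0.903, -0.429, -0.0, 0.0]
force: [0.8, -0.3, -0.1]
width: 0.0144
```

Call:
{"api": "apply_moves", "payload": {
  "steps": [
    {"wx":0,"wy":0,"tx":0.511,"ty":0.231,"tz":0,"wz":0.0584,"claw":1},
    {"wx":0,"wy":0,"tx":0.53,"ty":0.183,"tz":0,"wz":0.0584,"claw":1},
    {"wx":0,"wy":0,"tx":0.545,"ty":0.134,"tz":0,"wz":0.0584,"claw":1},
    {"wx":0,"wy":0,"tx":0.555,"ty":0.084,"tz":0,"wz":0.0584,"claw":1},
    {"wx":0,"wy":0,"tx":0.52,"ty":0.019,"tz":0,"wz":0.0308,"claw":1},
    {"wx":0,"wy":0,"tx":0.521,"ty":-0.006,"tz":0,"wz":0.0308,"claw":1},
    {"wx":0,"wy":0,"tx":0.52,"ty":-0.031,"tz":0,"wz":0.0308,"claw":1},
    {"wx":0,"wy":0,"tx":0.518,"ty":-0.056,"tz":0,"wz":0.0308,"claw":1},
    {"wx":0,"wy":0,"tx":0.514,"ty":-0.081,"tz":0,"wz":0.0308,"claw":1},
    {"wx":0,"wy":0,"tx":0.51,"ty":-0.106,"tz":0,"wz":0.0308,"claw":1}
  ]
}}

```text
t: 2.1
ee_pos: [0.4997, -0.1414, 0.2805]
tool_rot: [0.717, -0.697, -0.0, 0.0]
force: [1.3, 0.7, 0.9]
width: 0.0006
```

```bash
python3 - <<'E'
from h import *
snap("scene","s1");snap("top","t1")
s=sensors.observe();print(s["ee_pos"],s["joint_positions"],s["width"], s["force"])
crop("s1",330,170,470,310,5,"d1");crop("t1",350,140,470,250,6,"d2")
plan(s["ee_pos"],s["tool_rot"],[((.515,-.141,.13),-1.54,4),((.60,-.1385,.125),-1.54,6)])
E
```

```text
[ 0.50016159 -0.14332584  0.27960144] [ 3.34566261e-02  1.68836516e-01 -1.48199323e-01  6.04882591e-04
 -1.25586538e+00 -1.01617978e-02] 0.0003101614276826036 [ 0.02838342  0.60803756 -0.92251339]
t [-0.006 -0.048  0.467] w [ 0.0003 -0.0001 -0.0012]
t [-0.006 -0.047  0.467] w [ 0.0003 -0.0001 -0.0012]
t [-0.006 -0.047  0.467] w [ 0.0003 -0.0001 -0.0012]
t [-0.006 -0.047  0.467] w [ 0.0003 -0.0001 -0.0012]
t [ 0.    -0.177  0.01 ] w [-0.  0.  0.]
t [ 0.    -0.177  0.01 ] w [-0.  0.  0.]
t [ 0.    -0.177  0.01 ] w [-0.  0.  0.]
t [ 0.    -0.177  0.01 ] w [-0.  0.  0.]
t [ 0.    -0.177  0.01 ] w [-0.  0.  0.]
t [ 0.    -0.177  0.01 ] w [-0.  0.  0.]
```

View pics/d1.png

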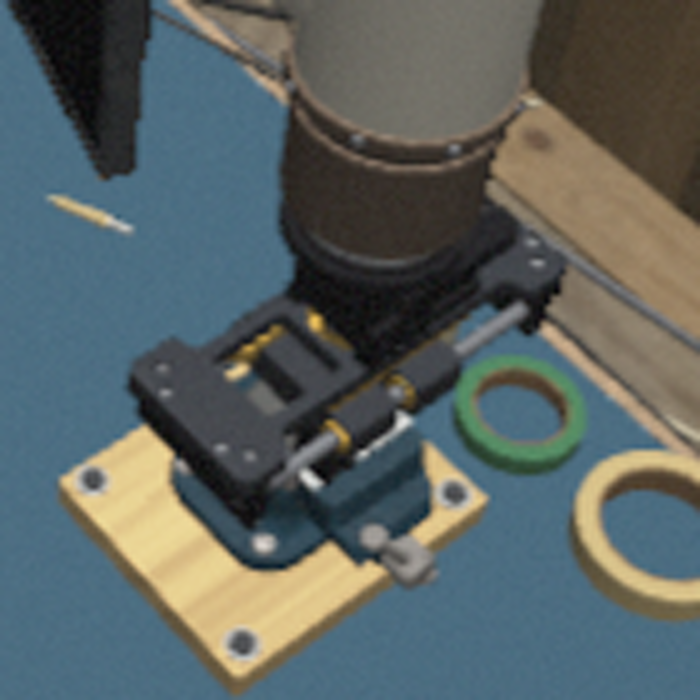

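View pics/d2.png

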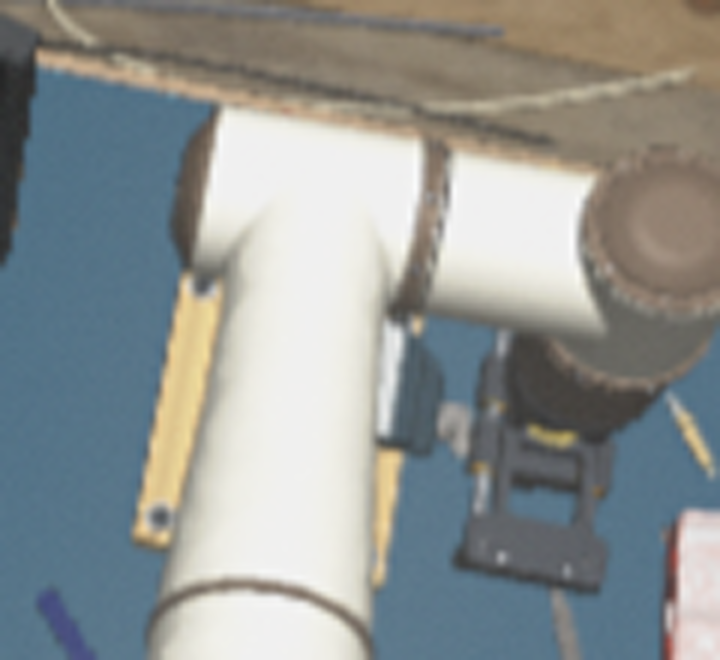

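```bash
python3 - <<'E'
from h import *
for z in (.3,.4,.5,.6,.7,.8): print(z,px2z("t1",460.9,177.1,z).round(3), proj("t1",[.5,-.143,z]).round(1))
E
```

```text
0.3 [ 0.666 -0.207  0.3  ] [435.7 216.8]
0.4 [ 0.618 -0.188  0.4  ] [442.2 206.9]
0.5 [ 0.569 -0.168  0.5  ] [449.5 195.8]
0.6 [ 0.521 -0.149  0.6  ] [457.8 183.1]
0.7 [ 0.472 -0.13   0.7  ] [467.3 168.7]
0.8 [ 0.424 -0.11   0.8  ] [478.2 152.1]
```

Call:
{"api": "apply_moves", "payload": {
  "steps": [
    {"wx":0,"wy":0,"tx":-0.006,"ty":-0.047,"tz":0.467,"wz":0,"claw":1},
    {"wx":0,"wy":0,"tx":-0.006,"ty":-0.047,"tz":0.467,"wz":0,"claw":1},
    {"wx":0,"wy":0,"tx":-0.006,"ty":-0.047,"tz":0.467,"wz":0,"claw":1},
    {"wx":0,"wy":0,"tx":-0.006,"ty":-0.047,"tz":0.467,"wz":0,"claw":1},
    {"wx":0,"wy":0,"tx":0,"ty":0,"tz":0,"wz":0,"claw":1},
    {"wx":0,"wy":0,"tx":0,"ty":-0.125,"tz":0,"wz":0,"claw":1},
    {"wx":0,"wy":0,"tx":0,"ty":-0.125,"tz":0,"wz":0,"claw":1},
    {"wx":0,"wy":0,"tx":0,"ty":-0.125,"tz":0,"wz":0,"claw":1},
    {"wx":0,"wy":0,"tx":0,"ty":-0.125,"tz":0,"wz":0,"claw":1},
    {"wx":0,"wy":0,"tx":0,"ty":-0.125,"tz":0,"wz":0,"claw":1}
  ]
}}

```text
t: 3.2
ee_pos: [0.561, -0.1363, 0.1328]
tool_rot: [0.717, -0.697, -0.003, 0.004]
force: [-10.6, 0.0, 8.3]
width: 0.0004
```

```bash
python3 - <<'E'
from h import *
snap("scene","s2");snap("top","t2")
s=sensors.observe();print(s["ee_pos"],s["force"])
crop("s2",350,200,450,310,7,"d3");crop("t2",370,160,450,230,8,"d4")
E
```

```text
[ 0.56384358 -0.13623329  0.13259079] [-5.39656303 -1.37403219  3.39629648]
```

View pics/d3.png

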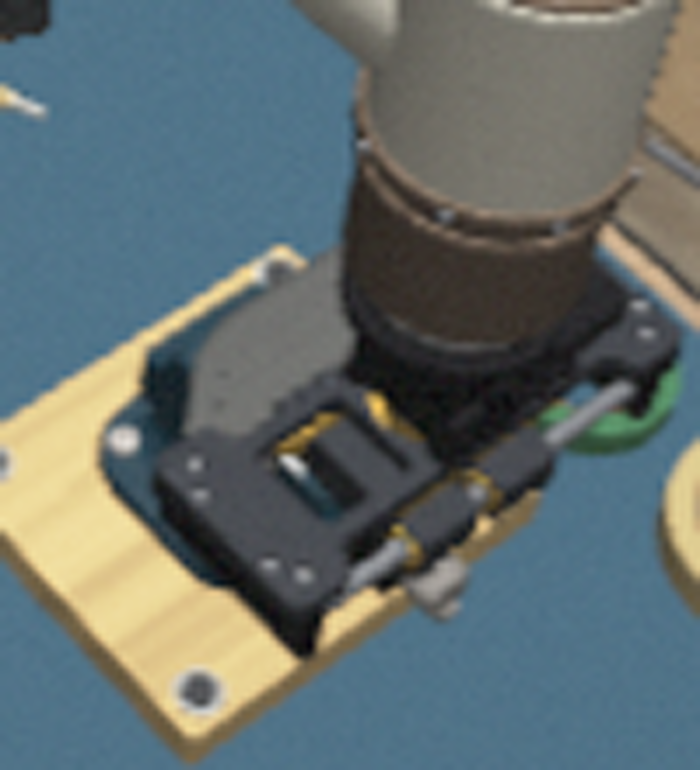

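View pics/d4.png

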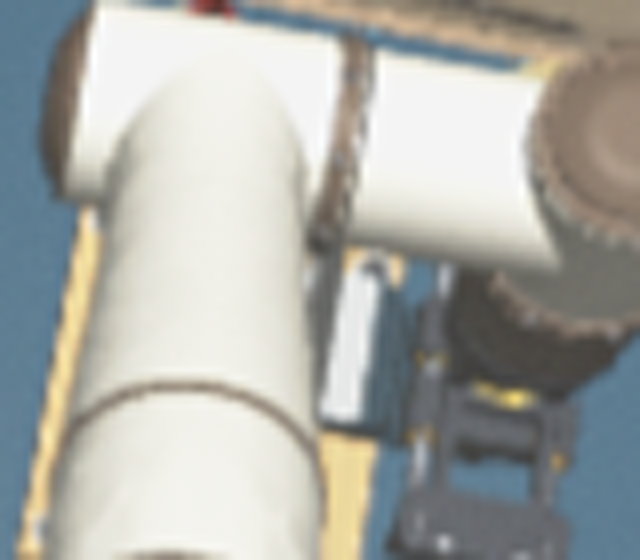

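Call:
{"api": "apply_moves", "payload": {
  "steps": [
    {"wx":0,"wy":0,"tx":0.0125,"ty":-0.0875,"tz":0,"wz":0,"claw":1},
    {"wx":0,"wy":0,"tx":0.0125,"ty":-0.0875,"tz":0,"wz":0,"claw":1},
    {"wx":0,"wy":0,"tx":0.0125,"ty":-0.0875,"tz":0,"wz":0,"claw":1},
    {"wx":0,"wy":0,"tx":0,"ty":-0.072,"tz":0.003,"wz":0,"claw":1},
    {"wx":0,"wy":0,"tx":0,"ty":-0.072,"tz":0.003,"wz":0,"claw":1},
    {"wx":0,"wy":0,"tx":0,"ty":-0.072,"tz":0.003,"wz":0,"claw":1},
    {"wx":0,"wy":0,"tx":0,"ty":-0.0875,"tz":0.044,"wz":0,"claw":1},
    {"wx":0,"wy":0,"tx":0,"ty":-0.0875,"tz":0.044,"wz":0,"claw":1},
    {"wx":0,"wy":0,"tx":0,"ty":0,"tz":0,"wz":0,"claw":1},
    {"wx":0,"wy":0,"tx":0,"ty":0,"tz":0,"wz":0,"claw":1}
  ]
}}

```text
t: 4.3
ee_pos: [0.6187, -0.1373, 0.1255]
tool_rot: [0.718, -0.696, 0.001, -0.001]
force: [-1.9, 0.5, 4.8]
width: 0.0002
```

```bash
python3 - <<'E'
from h import *
snap("scene","s3")
s=sensors.observe();print(s["ee_pos"],s["force"])
crop("s3",350,200,450,310,7,"d5")
E
```

```text
[ 0.61865408 -0.13726596  0.12543032] [-1.67588049  0.82594867  4.34674601]
```

View pics/d5.png

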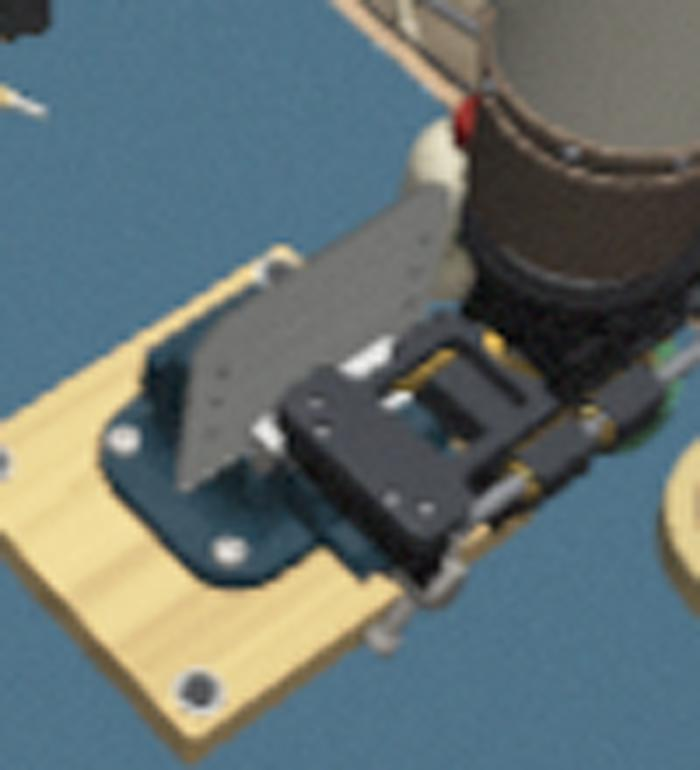

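Call:
{"api": "apply_moves", "payload": {
  "steps": [
    {"wx":0,"wy":0,"tx":0,"ty":-0.05,"tz":0.05,"wz":0,"claw":1},
    {"wx":0,"wy":0,"tx":0,"ty":-0.05,"tz":0.06,"wz":0,"claw":1},
    {"wx":0,"wy":0,"tx":0,"ty":0,"tz":0,"wz":0,"claw":1},
    {"wx":0,"wy":0,"tx":0,"ty":0,"tz":0,"wz":0,"claw":1},
    {"wx":0,"wy":0,"tx":0,"ty":0,"tz":0,"wz":0,"claw":1},
    {"wx":0,"wy":0,"tx":0,"ty":0,"tz":0,"wz":0,"claw":1},
    {"wx":0,"wy":0,"tx":0,"ty":0,"tz":0,"wz":0,"claw":1},
    {"wx":0,"wy":0,"tx":0,"ty":0,"tz":0,"wz":0,"claw":1},
    {"wx":0,"wy":0,"tx":0,"ty":0,"tz":0,"wz":0,"claw":1},
    {"wx":0,"wy":0,"tx":0,"ty":0,"tz":0,"wz":0,"claw":1}
  ]
}}

```text
t: 5.35
ee_pos: [0.6277, -0.1371, 0.1174]
tool_rot: [0.718, -0.696, 0.003, -0.002]
force: [-0.4, 0.5, 7.0]
width: 0.0007
```

Call:
{"api": "apply_moves", "payload": {
  "steps": [
    {"wx":0,"wy":0,"tx":0,"ty":-0.025,"tz":0.06,"wz":0,"claw":1},
    {"wx":0,"wy":0,"tx":0,"ty":-0.025,"tz":0.06,"wz":0,"claw":1},
    {"wx":0,"wy":0,"tx":0,"ty":0,"tz":0,"wz":0,"claw":1},
    {"wx":0,"wy":0,"tx":0,"ty":0,"tz":0,"wz":0,"claw":1},
    {"wx":0,"wy":0,"tx":0,"ty":0,"tz":0,"wz":0,"claw":1},
    {"wx":0,"wy":0,"tx":0,"ty":0,"tz":0,"wz":0,"claw":1},
    {"wx":0,"wy":0,"tx":0,"ty":0,"tz":0,"wz":0,"claw":1},
    {"wx":0,"wy":0,"tx":0,"ty":0,"tz":0,"wz":0,"claw":1},
    {"wx":0,"wy":0,"tx":0,"ty":0,"tz":0,"wz":0,"claw":1},
    {"wx":0,"wy":0,"tx":0,"ty":0,"tz":0,"wz":0,"claw":1}
  ]
}}

```text
t: 6.35
ee_pos: [0.634, -0.1369, 0.1098]
tool_rot: [0.718, -0.696, 0.005, -0.004]
force: [1.4, 1.1, 11.0]
width: 0.0006
```

```bash
python3 - <<'E'
from h import *
snap("scene","s4");snap("top","t4")
s=sensors.observe();print(s["ee_pos"],s["force"])
crop("s4",350,200,450,310,7,"d5")
crop("t4",370,160,450,230,8,"d6")
E
```

```text
[ 0.63405673 -0.13693497  0.10980778] [ 0.45565379  1.03947686 10.60397958]
```

View pics/d5.png

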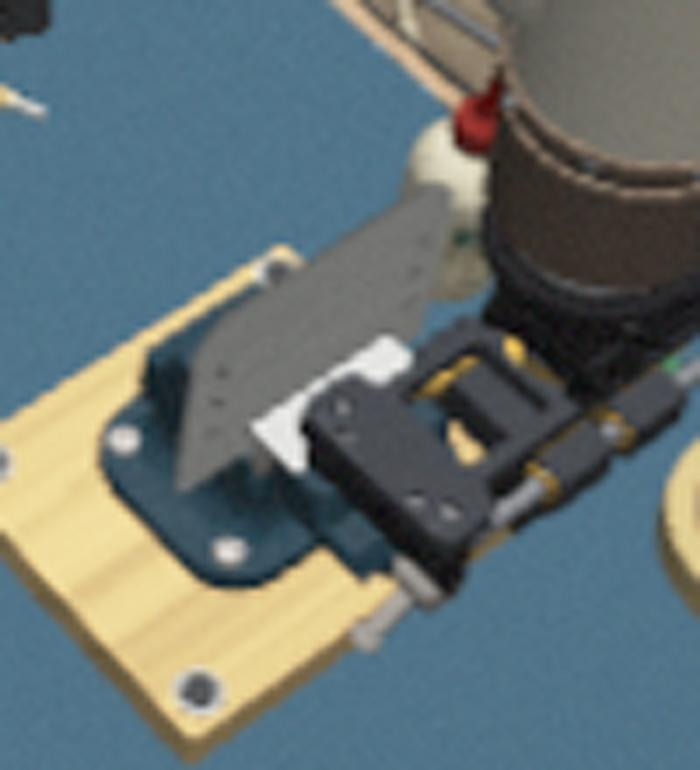

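View pics/d6.png

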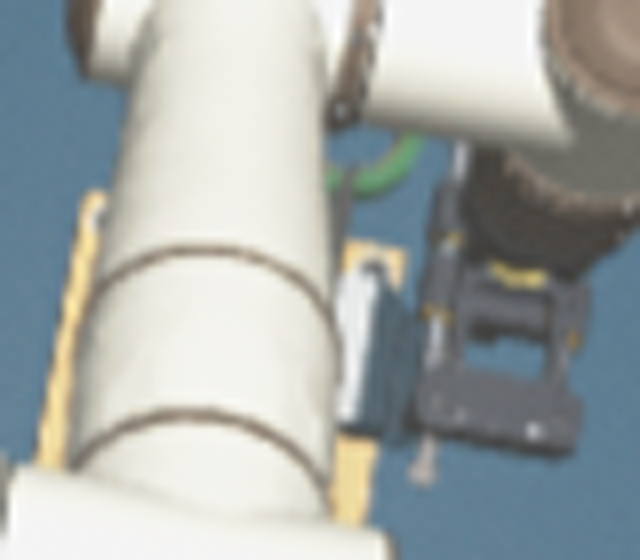

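```bash
python3 - <<'E'
from h import *
p=tri([("s4",350+368/7-.43,200+635/7-.43),("t4",370+424/8-.45,160+472/8-.45)]);print(p)
E
```

```text
(array([ 0.57078179, -0.1301763 ,  0.0663868 ]), [array([-0.0419335 ,  0.02283425]), array([ 0.01504817, -0.03044836])])
```

Call:
{"api": "apply_moves", "payload": {
  "steps": [
    {"wx":0,"wy":0,"tx":0,"ty":-0.012,"tz":0.04,"wz":0,"claw":1},
    {"wx":0,"wy":0,"tx":0,"ty":0,"tz":0,"wz":0,"claw":1},
    {"wx":0,"wy":0,"tx":0,"ty":0,"tz":0,"wz":0,"claw":1},
    {"wx":0,"wy":0,"tx":0,"ty":0,"tz":0,"wz":0,"claw":1},
    {"wx":0,"wy":0,"tx":0,"ty":0,"tz":0,"wz":0,"claw":1},
    {"wx":0,"wy":0,"tx":0,"ty":0,"tz":0,"wz":0,"claw":1},
    {"wx":0,"wy":0,"tx":0,"ty":0,"tz":0,"wz":0,"claw":1},
    {"wx":0,"wy":0,"tx":0,"ty":0,"tz":0,"wz":0,"claw":1},
    {"wx":0,"wy":0,"tx":0,"ty":0,"tz":0,"wz":0,"claw":1},
    {"wx":0,"wy":0,"tx":0,"ty":0,"tz":0,"wz":0,"claw":1}
  ]
}}

```text
t: 7.45
ee_pos: [0.6357, -0.1369, 0.1074]
tool_rot: [0.718, -0.696, 0.006, -0.004]
force: [1.7, 1.9, 12.8]
width: 0.0
```

Call:
{"api": "apply_moves", "payload": {
  "steps": [
    {"wx":0,"wy":0,"tx":0,"ty":-0.012,"tz":0.04,"wz":0,"claw":1},
    {"wx":0,"wy":0,"tx":0,"ty":0,"tz":0,"wz":0,"claw":1},
    {"wx":0,"wy":0,"tx":0,"ty":0,"tz":0,"wz":0,"claw":1},
    {"wx":0,"wy":0,"tx":0,"ty":0,"tz":0,"wz":0,"claw":1},
    {"wx":0,"wy":0,"tx":0,"ty":0,"tz":0,"wz":0,"claw":1},
    {"wx":0,"wy":0,"tx":0,"ty":0,"tz":-0.1,"wz":0,"claw":1},
    {"wx":0,"wy":0,"tx":0,"ty":0,"tz":-0.4,"wz":0,"claw":1},
    {"wx":0,"wy":0,"tx":0,"ty":0,"tz":-0.5,"wz":0,"claw":1},
    {"wx":0,"wy":0,"tx":0,"ty":0,"tz":-0.5,"wz":0,"claw":1},
    {"wx":0,"wy":0,"tx":0,"ty":0,"tz":-0.5,"wz":0,"claw":1}
  ]
}}

```text
t: 8.45
ee_pos: [0.6309, -0.1368, 0.26]
tool_rot: [0.718, -0.697, -0.0, 0.0]
force: [1.3, -0.3, 0.7]
width: 0.0007
```

```bash
python3 - <<'E'
from h import *
snap("scene","s5");snap("top","t5")
s=sensors.observe();print(s["ee_pos"],s["tool_rot"],s["force"])
crop("s5",350,200,450,310,7,"d5")
def S(x,y): return ("s0",250+(x+.5)/5-.5,180+(y+.5)/5-.5)
def T(x,y): return ("t0",290+(x+.5)/10-.5,190+(y+.5)/10-.5)
for n,S_,T_ in (("pin",(270,176),(253,223)),("hL",(190,225),(206,385)),("hR",(238,262),(319,382)),("jaw",(312,140),(250,118))):
    a=tri([S(*S_),T(*T_)]);print(n,a[0].round(4),[x.round(2) for x in a[1]],px2z(*S(*S_),.018 if n!="jaw" else .024).round(4),px2z(*T(*T_),.018).round(4))
E
```

```text
[ 0.63426176 -0.1375384   0.26619082] [ 0.71776158 -0.69625468  0.00558061 -0.00407395] [-0.08378123 -0.15798557  0.25577046]
pin [0.5164 0.2896 0.0223] [array([-0.02,  0.01]), array([ 0.01, -0.02])] [0.5184 0.2927 0.018 ] [0.5178 0.29   0.018 ]
hL [0.4517 0.2927 0.0112] [array([-0.6 ,  0.38]), array([ 0.19, -0.56])] [0.4517 0.288  0.018 ] [0.4472 0.2922 0.018 ]
hR [0.4628 0.2493 0.0092] [array([-0.36,  0.23]), array([ 0.11, -0.33])] [0.461  0.2434 0.018 ] [0.4587 0.2488 0.018 ]
jaw [0.5597 0.3017 0.0199] [array([ 0.22, -0.14]), array([-0.08,  0.2 ])] [0.5569 0.2986 0.024 ] [0.5614 0.3018 0.018 ]
```

View pics/d5.png

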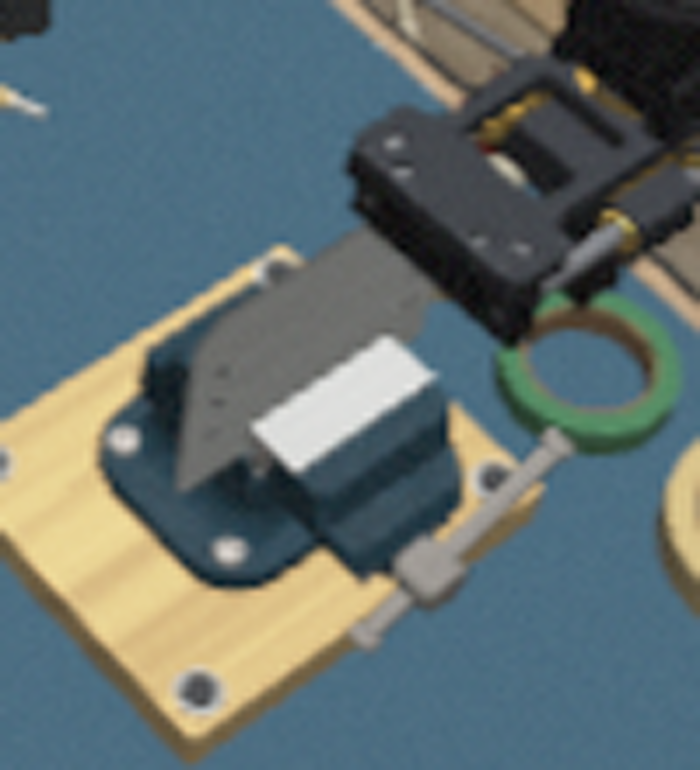

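```bash
python3 - <<'E'
from h import *
for u,v in ((560,440),(368,635),(430,570)):
    o,d=ray("s5",350+u/7-.43,200+v/7-.43)
    t=(-.1315-o[1])/d[1]; print((o+d*t).round(4))
E
```

```text
[ 0.6596 -0.1315  0.1288]
[ 0.5691 -0.1315  0.0701]
[ 0.5981 -0.1315  0.091 ]
```

```bash
python3 - <<'E'
from h import *
print([px2z("t0",u,v,z).round(3) for u,v,z in ((317,247,.03),(320,243,.03),(353,180,.3),(353,180,.1))],px2z("s0",277,242,.03))
s=sensors.observe()
plan(s["ee_pos"],s["tool_rot"],[((.52,-.13,.29),-1.54,3),((.49,.05,.29),-.90,6),((.472,.2765,.29),.0,8),((.4735,.2767,.12),.29,4),((.4735,.2767,.045),.29,3)])
E
```

```text
[array([0.375, 0.247, 0.03 ]), array([0.393, 0.239, 0.03 ]), array([0.569, 0.16 , 0.3  ]), array([0.654, 0.167, 0.1  ])] [0.38266372 0.2386852  0.03      ]
t [-0.046  0.474 -0.106] w [-0.0029 -0.0005 -0.0001]
t [-0.046  0.474 -0.104] w [-0.0029 -0.0005 -0.0001]
t [-0.046  0.474 -0.101] w [-0.0029 -0.0005 -0.0001]
t [-0.377  0.051  0.   ] w [ 0.      0.     -0.0679]
t [-0.38   0.011  0.   ] w [ 0.      0.     -0.0679]
t [-0.379 -0.03   0.   ] w [ 0.      0.     -0.0679]
t [-0.374 -0.07   0.   ] w [ 0.      0.     -0.0679]
t [-0.364 -0.11   0.   ] w [ 0.      0.     -0.0679]
t [-0.35  -0.148 -0.   ] w [ 0.      0.     -0.0679]
t [-0.295 -0.198 -0.   ] w [-0.     -0.     -0.0716]
t [-0.271 -0.23  -0.   ] w [-0.     -0.     -0.0716]
t [-0.243 -0.259 -0.   ] w [-0.     -0.     -0.0716]
t [-0.213 -0.284  0.   ] w [-0.     -0.     -0.0716]
t [-0.179 -0.306  0.   ] w [-0.     -0.     -0.0716]
t [-0.144 -0.325  0.   ] w [-0.     -0.     -0.0716]
t [-0.106 -0.339  0.   ] w [-0.     -0.     -0.0716]
t [-0.068 -0.349  0.   ] w [-0.     -0.     -0.0716]
t [ 0.005 -0.001  0.531] w [-0.     -0.     -0.0462]
t [ 0.005 -0.     0.531] w [-0.     -0.     -0.0462]
t [0.005 0.    0.531] w [-0.     -0.     -0.0462]
t [0.005 0.    0.531] w [-0.     -0.     -0.0462]
t [ 0.    -0.     0.313] w [0. 0. 0.]
t [ 0.    -0.     0.313] w [0. 0. 0.]
t [ 0.    -0.     0.313] w [0. 0. 0.]
```

```bash
python3 - <<'E'
from h import *
print(tri([("s0",355,201),("t0",352,182)]))
print(tri([("s0",360,124),("t0",355,152)]))
print(tri([("s0",348,196),("t0",350,182)]))
E
python3 -c "
import cv2
a=cv2.imread('pics/s5.png')[40:220,280:400];cv2.imwrite('pics/e1.png',cv2.resize(a,None,fx=3.3,fy=3.3))
a=cv2.imread('pics/t5.png')[80:260,220:380];cv2.imwrite('pics/e2.png',cv2.resize(a,None,fx=4,fy=3.3))"
```

```text
(array([0.63426356, 0.16771768, 0.12597941]), [array([-0.12208187,  0.06824905]), array([ 0.04981023, -0.1013061 ])])
(array([0.62351101, 0.16731797, 0.42669328]), [array([-2.89151446,  1.51437023]), array([ 1.31997666, -2.17540745])])
(array([0.61502639, 0.17483947, 0.15782767]), [array([ 0.98047853, -0.56450466]), array([-0.39055046,  0.82407684])])
```

View pics/e2.png

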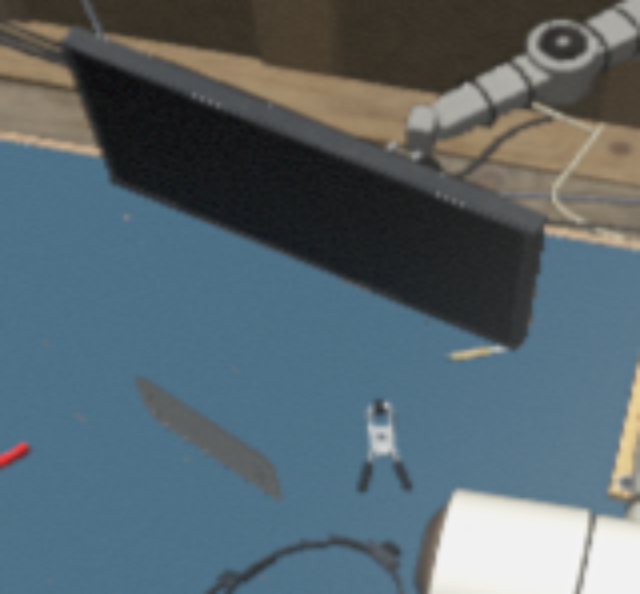

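```bash
python3 - <<'E'
from h import *
s=sensors.observe()
plan(s["ee_pos"],s["tool_rot"],[((.51,-.13,.29),-1.54,3),((.46,.05,.29),-.90,6),((.46,.2765,.29),.0,8),((.4735,.2767,.12),.29,4),((.4735,.2767,.045),.29,3)])
E
```

```text
t [-0.047  0.515 -0.106] w [-0.0029 -0.0005 -0.0001]
t [-0.047  0.516 -0.104] w [-0.0029 -0.0005 -0.0001]
t [-0.047  0.516 -0.102] w [-0.0029 -0.0005 -0.0001]
t [-0.378  0.093  0.   ] w [ 0.      0.     -0.0679]
t [-0.386  0.052  0.   ] w [ 0.      0.     -0.0679]
t [-0.389  0.01   0.   ] w [ 0.      0.     -0.0679]
t [-0.388 -0.031  0.   ] w [ 0.      0.     -0.0679]
t [-0.382 -0.072  0.   ] w [ 0.      0.     -0.0679]
t [-0.373 -0.112  0.   ] w [ 0.      0.     -0.0679]
t [-0.277 -0.22  -0.   ] w [-0.     -0.     -0.0716]
t [-0.251 -0.25   0.   ] w [-0.     -0.     -0.0716]
t [-0.221 -0.276  0.   ] w [-0.     -0.     -0.0716]
t [-0.189 -0.299  0.   ] w [-0.     -0.     -0.0716]
t [-0.154 -0.319  0.   ] w [-0.     -0.     -0.0716]
t [-0.117 -0.334  0.   ] w [-0.     -0.     -0.0716]
t [-0.079 -0.345  0.   ] w [-0.     -0.     -0.0716]
t [-0.04  -0.352  0.   ] w [-0.     -0.     -0.0716]
t [ 0.042 -0.001  0.531] w [-0.     -0.     -0.0462]
t [0.042 0.002 0.531] w [-0.     -0.     -0.0462]
t [0.042 0.005 0.531] w [-0.     -0.     -0.0462]
t [0.041 0.008 0.531] w [-0.     -0.     -0.0462]
t [ 0.    -0.     0.313] w [0. 0. 0.]
t [ 0.    -0.     0.313] w [0. 0. 0.]
t [ 0.    -0.     0.313] w [0. 0. 0.]
```

Call:
{"api": "apply_moves", "payload": {
  "steps": [
    {"wx":-0.0029,"wy":0,"tx":-0.047,"ty":0.515,"tz":-0.106,"wz":0,"claw":1},
    {"wx":-0.0029,"wy":-0.0005,"tx":-0.047,"ty":0.516,"tz":-0.104,"wz":0,"claw":1},
    {"wx":-0.0029,"wy":-0.0005,"tx":-0.047,"ty":0.516,"tz":-0.102,"wz":0,"claw":-1},
    {"wx":0,"wy":0,"tx":-0.378,"ty":0.093,"tz":0,"wz":-0.0679,"claw":-1},
    {"wx":0,"wy":0,"tx":-0.386,"ty":0.052,"tz":0,"wz":-0.0679,"claw":-1},
    {"wx":0,"wy":0,"tx":-0.389,"ty":0.01,"tz":0,"wz":-0.0679,"claw":-1},
    {"wx":0,"wy":0,"tx":-0.388,"ty":-0.031,"tz":0,"wz":-0.0679,"claw":-1},
    {"wx":0,"wy":0,"tx":-0.382,"ty":-0.072,"tz":0,"wz":-0.0679,"claw":-1},
    {"wx":0,"wy":0,"tx":-0.373,"ty":-0.112,"tz":0,"wz":-0.0679,"claw":-1},
    {"wx":0,"wy":0,"tx":-0.277,"ty":-0.22,"tz":0,"wz":-0.0716,"claw":-1}
  ]
}}

```text
t: 9.55
ee_pos: [0.4562, 0.0802, 0.285]
tool_rot: [0.924, -0.382, -0.007, 0.002]
force: [1.1, 0.0, -0.3]
width: 0.0567
```

Call:
{"api": "apply_moves", "payload": {
  "steps": [
    {"wx":0,"wy":0,"tx":-0.251,"ty":-0.25,"tz":0,"wz":-0.0716,"claw":-1},
    {"wx":0,"wy":0,"tx":-0.221,"ty":-0.276,"tz":0,"wz":-0.0716,"claw":-1},
    {"wx":0,"wy":0,"tx":-0.189,"ty":-0.299,"tz":0,"wz":-0.0716,"claw":-1},
    {"wx":0,"wy":0,"tx":-0.154,"ty":-0.319,"tz":0,"wz":-0.0716,"claw":-1},
    {"wx":0,"wy":0,"tx":-0.117,"ty":-0.334,"tz":0,"wz":-0.0716,"claw":-1},
    {"wx":0,"wy":0,"tx":-0.079,"ty":-0.345,"tz":0,"wz":-0.0716,"claw":-1},
    {"wx":0,"wy":0,"tx":-0.04,"ty":-0.352,"tz":0,"wz":-0.0716,"claw":-1},
    {"wx":0,"wy":0,"tx":0.04,"ty":0,"tz":0.3,"wz":-0.0616,"claw":-1},
    {"wx":0,"wy":0,"tx":0.04,"ty":0,"tz":0.3,"wz":-0.0616,"claw":-1},
    {"wx":0,"wy":0,"tx":0.04,"ty":0,"tz":0.3,"wz":-0.0616,"claw":-1}
  ]
}}

```text
t: 10.55
ee_pos: [0.4658, 0.2787, 0.2119]
tool_rot: [0.989, 0.146, -0.007, -0.002]
force: [0.4, -0.6, -0.5]
width: 0.0868
```

```bash
python3 - <<'E'
from h import *
snap("scene","s6");snap("top","t6")
s=sensors.observe();print(s["ee_pos"],s["tool_rot"],s["joint_positions"],s["width"])
plan(s["ee_pos"],s["tool_rot"],[((.4735,.2767,.045),.29,5)])
crop("s6",220,130,380,270,5,"d7")
E
```

```text
[0.46416673 0.27696275 0.20920151] [ 9.89596864e-01  1.43483229e-01 -1.05014965e-02  5.73091634e-04] [ 0.83071115  0.26221606 -0.20140619 -0.01378109 -1.12418114  1.03411959] 0.08681263349761516
t [0.031 0.008 0.41 ] w [-0.0002  0.0027 -0.0003]
t [0.029 0.008 0.41 ] w [-0.0002  0.0027 -0.0003]
t [0.027 0.008 0.41 ] w [-0.0002  0.0027 -0.0003]
t [0.026 0.008 0.41 ] w [-0.0002  0.0027 -0.0003]
t [0.024 0.007 0.41 ] w [-0.0002  0.0027 -0.0003]
```

View pics/d7.png

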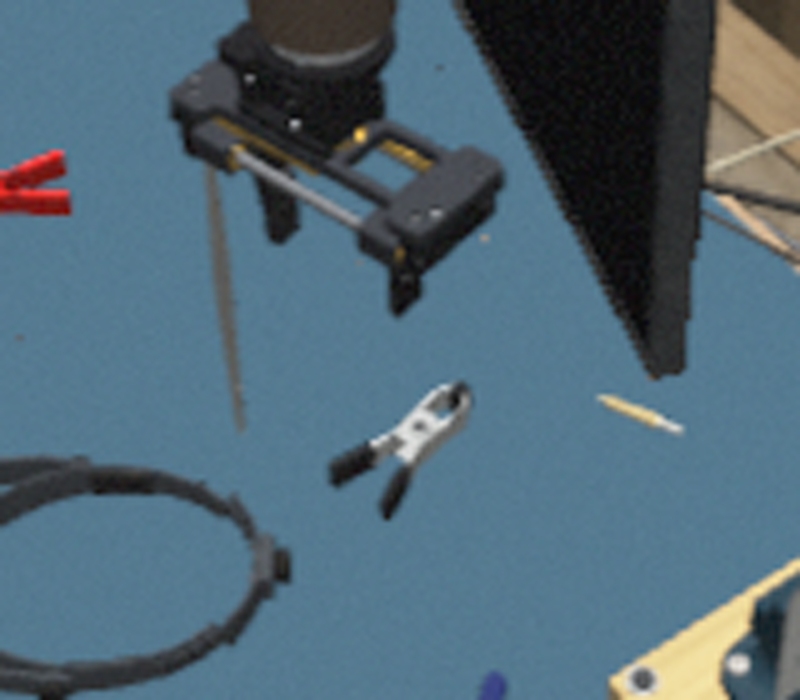

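Call:
{"api": "apply_moves", "payload": {
  "steps": [
    {"wx":0,"wy":0.0027,"tx":0.031,"ty":0.008,"tz":0.41,"wz":0,"claw":-1},
    {"wx":0,"wy":0.0027,"tx":0.029,"ty":0.008,"tz":0.41,"wz":0,"claw":-1},
    {"wx":0,"wy":0.0027,"tx":0.027,"ty":0.008,"tz":0.41,"wz":0,"claw":-1},
    {"wx":0,"wy":0.0027,"tx":0.026,"ty":0.008,"tz":0.41,"wz":0,"claw":-1},
    {"wx":0,"wy":0.0027,"tx":0.024,"ty":0.007,"tz":0.41,"wz":0,"claw":-1},
    {"wx":0,"wy":0,"tx":0,"ty":0,"tz":0.1,"wz":0,"claw":-1},
    {"wx":0,"wy":0,"tx":0,"ty":0,"tz":0,"wz":0,"claw":-1},
    {"wx":0,"wy":0,"tx":0,"ty":0,"tz":0,"wz":0,"claw":-1},
    {"wx":0,"wy":0,"tx":0,"ty":0,"tz":0,"wz":0,"claw":-1},
    {"wx":0,"wy":0,"tx":0,"ty":0,"tz":0,"wz":0,"claw":-1}
  ]
}}

```text
t: 11.65
ee_pos: [0.4772, 0.2799, 0.0429]
tool_rot: [0.99, 0.144, 0.005, -0.004]
force: [0.2, -0.3, -0.4]
width: 0.087
```

```bash
python3 - <<'E'
from h import *
snap("scene","s7");snap("top","t7")
s=sensors.observe();print(s["ee_pos"],s["tool_rot"],s["joint_positions"],s["width"])
plan(s["ee_pos"],s["tool_rot"],[((.4737,.2767,.004),.29,3)])
crop("s7",250,160,350,270,7,"d8")
E
```

```text
[0.47689438 0.27950456 0.04235346] [ 0.98956313  0.14397956  0.00459017 -0.00369104] [ 8.23420057e-01  4.57025590e-01 -3.99618961e-01  3.08018237e-05
 -7.02371501e-01  1.03632135e+00] 0.08709367649409615
t [-0.018  0.008  0.16 ] w [-0.0013 -0.0022 -0.0002]
t [-0.017  0.008  0.16 ] w [-0.0013 -0.0022 -0.0002]
t [-0.017  0.008  0.16 ] w [-0.0013 -0.0022 -0.0002]
```

View pics/d8.png

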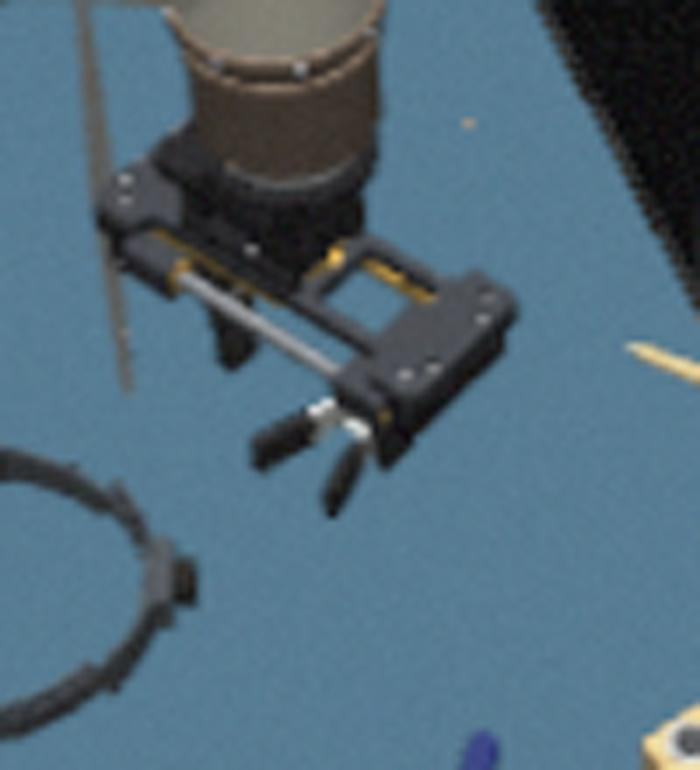

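Call:
{"api": "apply_moves", "payload": {
  "steps": [
    {"wx":-0.0013,"wy":-0.002,"tx":-0.015,"ty":0.008,"tz":0.15,"wz":0,"claw":-1},
    {"wx":-0.0013,"wy":-0.002,"tx":-0.015,"ty":0.008,"tz":0.15,"wz":0,"claw":-1},
    {"wx":-0.0013,"wy":-0.002,"tx":-0.015,"ty":0.008,"tz":0.15,"wz":0,"claw":-1},
    {"wx":0,"wy":0,"tx":0,"ty":0,"tz":0,"wz":0,"claw":-1},
    {"wx":0,"wy":0,"tx":0,"ty":0,"tz":0,"wz":0,"claw":-1},
    {"wx":0,"wy":0,"tx":0,"ty":0,"tz":0,"wz":0,"claw":1},
    {"wx":0,"wy":0,"tx":0,"ty":0,"tz":0,"wz":0,"claw":1},
    {"wx":0,"wy":0,"tx":0,"ty":0,"tz":0,"wz":0,"claw":1},
    {"wx":0,"wy":0,"tx":0,"ty":0,"tz":0,"wz":0,"claw":1},
    {"wx":0,"wy":0,"tx":0,"ty":0,"tz":0,"wz":0,"claw":1}
  ],
  "grip_force": 45
}}

```text
t: 12.75
ee_pos: [0.4738, 0.2765, 0.0055]
tool_rot: [0.99, 0.144, -0.0, 0.0]
force: [-0.1, 0.3, -0.5]
width: 0.0551
```

Call:
{"api": "apply_moves", "payload": {
  "steps": [
    {"wx":0,"wy":0,"tx":0,"ty":0,"tz":0,"wz":0,"claw":1},
    {"wx":0,"wy":0,"tx":0,"ty":0,"tz":0,"wz":0,"claw":1},
    {"wx":0,"wy":0,"tx":0,"ty":0,"tz":0,"wz":0,"claw":1},
    {"wx":0,"wy":0,"tx":0,"ty":0,"tz":0,"wz":0,"claw":1},
    {"wx":0,"wy":0,"tx":0,"ty":0,"tz":0,"wz":0,"claw":1},
    {"wx":0,"wy":0,"tx":0,"ty":0,"tz":0,"wz":0,"claw":1},
    {"wx":0,"wy":0,"tx":0,"ty":0,"tz":0,"wz":0,"claw":1},
    {"wx":0,"wy":0,"tx":0,"ty":0,"tz":0,"wz":0,"claw":1},
    {"wx":0,"wy":0,"tx":0,"ty":0,"tz":0,"wz":0,"claw":1},
    {"wx":0,"wy":0,"tx":0,"ty":0,"tz":0,"wz":0,"claw":1}
  ]
}}

```text
t: 13.75
ee_pos: [0.4739, 0.2765, 0.0054]
tool_rot: [0.99, 0.144, -0.0, 0.001]
force: [0.1, -0.3, 4.2]
width: 0.0178
```

```bash
python3 - <<'E'
from h import *
snap("scene","s8");snap("top","t8")
s=sensors.observe();print(s["ee_pos"],s["tool_rot"],s["force"],s["width"])
crop("s8",250,160,350,270,7,"d8");crop("t8",270,170,360,250,8,"d9")
E
```

```text
[0.47386253 0.27645377 0.00540325] [ 9.89572393e-01  1.44035039e-01 -2.83600790e-04  5.53448769e-04] [-0.82475056 -0.68635373  3.43803802] 0.017399038435614994
```

View pics/d8.png

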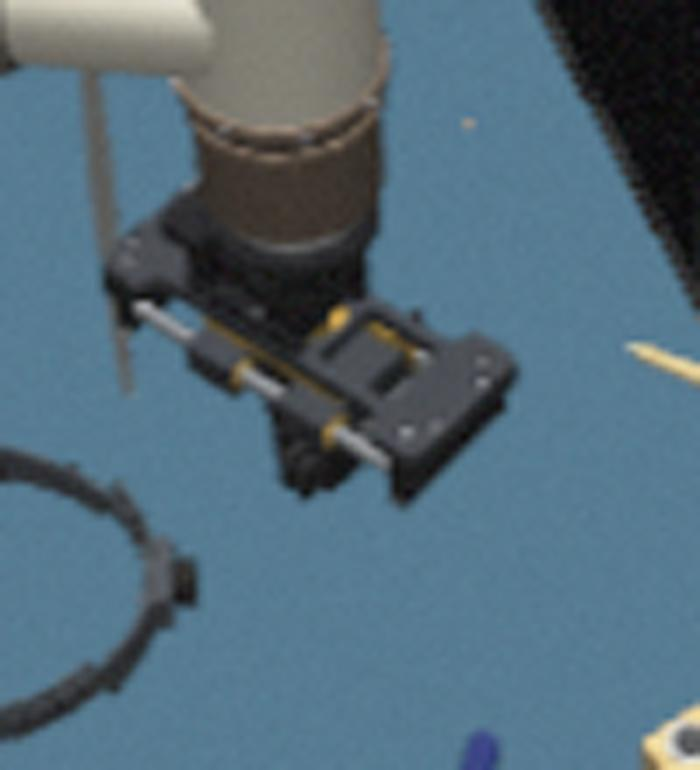

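View pics/d9.png

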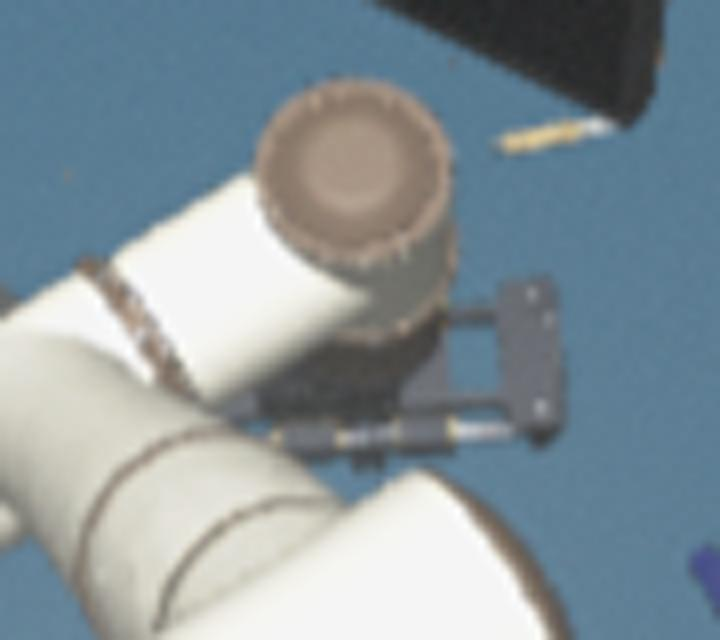

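Call:
{"api": "apply_moves", "payload": {
  "steps": [
    {"wx":0,"wy":0,"tx":0,"ty":0,"tz":-0.1,"wz":0,"claw":1},
    {"wx":0,"wy":0,"tx":0,"ty":0,"tz":-0.2,"wz":0,"claw":1},
    {"wx":0,"wy":0,"tx":0,"ty":0,"tz":-0.3,"wz":0,"claw":1},
    {"wx":0,"wy":0,"tx":0,"ty":0,"tz":-0.3,"wz":0,"claw":1},
    {"wx":0,"wy":0,"tx":0,"ty":0,"tz":-0.3,"wz":0,"claw":1},
    {"wx":0,"wy":0,"tx":0,"ty":0,"tz":-0.3,"wz":0,"claw":1},
    {"wx":0,"wy":0,"tx":0,"ty":0,"tz":-0.3,"wz":0,"claw":1},
    {"wx":0,"wy":0,"tx":0,"ty":0,"tz":-0.3,"wz":0,"claw":1},
    {"wx":0,"wy":0,"tx":0,"ty":0,"tz":-0.1,"wz":0,"claw":1},
    {"wx":0,"wy":0,"tx":0,"ty":0,"tz":0,"wz":0,"claw":1}
  ]
}}

```text
t: 14.85
ee_pos: [0.4739, 0.2769, 0.182]
tool_rot: [0.99, 0.144, 0.0, -0.0]
force: [0.4, 1.1, -2.4]
width: 0.0174
```

```bash
python3 - <<'E'
from h import *
snap("scene","s9");snap("top","t9")
s=sensors.observe();print(s["ee_pos"],s["tool_rot"],s["force"],s["width"])
crop("s9",250,130,370,240,6,"d8");crop("t9",270,140,360,220,8,"d9")
E
```

```text
[0.47297789 0.27605725 0.17986274] [ 0.98960756  0.14378031 -0.00169265  0.00111052] [ 0.12902645 -0.4412227  -1.50909891] 0.017084176136737905
```

View pics/d8.png

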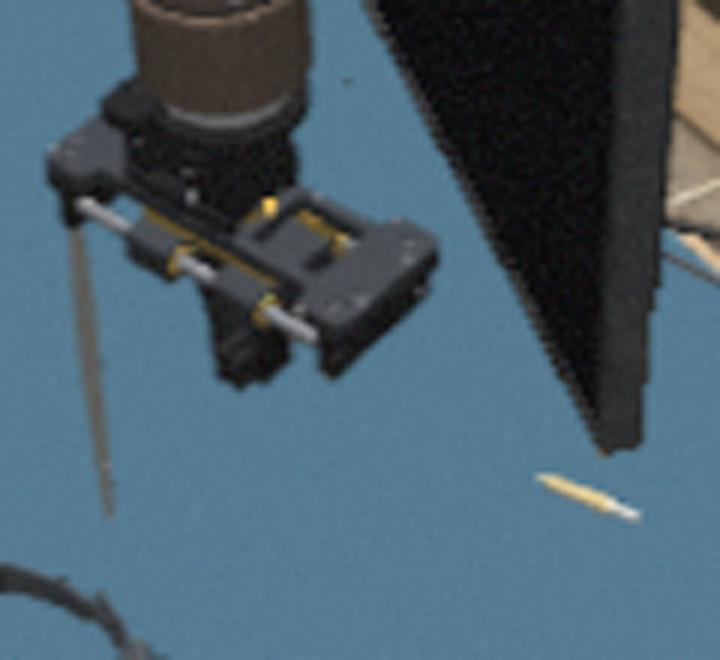

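View pics/d9.png

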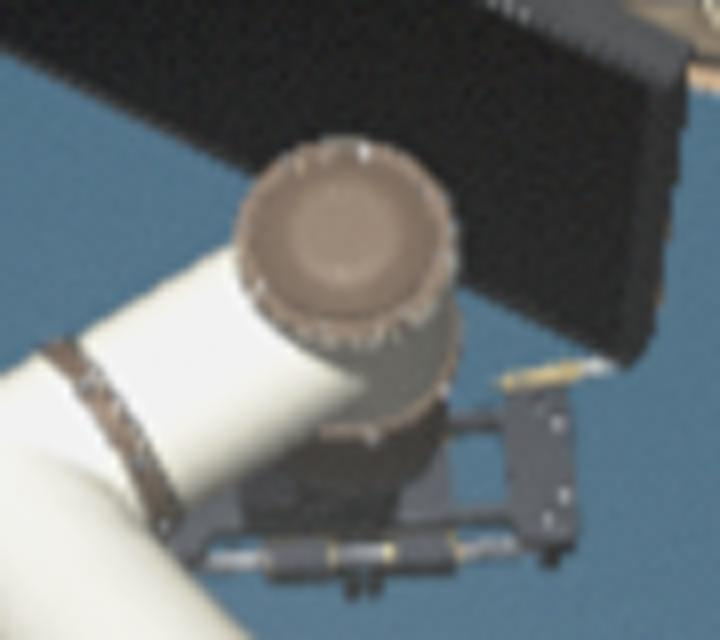

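```bash
python3 - <<'E'
from h import *
s=sensors.observe();print(s["moment"])
plan(s["ee_pos"],s["tool_rot"],[((.42,.04,.26),-1.25,18)])
E
```

```text
[-0.14067671  0.00928201  0.02353942]
t [-0.082  0.147 -0.055] w [0.0001 0.0001 0.0544]
t [-0.069  0.153 -0.055] w [0.0001 0.0001 0.0544]
t [-0.056  0.159 -0.055] w [0.0001 0.0001 0.0544]
t [-0.042  0.163 -0.055] w [0.0001 0.0001 0.0544]
t [-0.028  0.166 -0.055] w [0.0001 0.0001 0.0544]
t [-0.014  0.168 -0.055] w [0.0001 0.0001 0.0544]
t [ 0.     0.168 -0.055] w [0.0001 0.0001 0.0544]
t [ 0.015  0.167 -0.055] w [0.0001 0.0001 0.0544]
t [ 0.029  0.166 -0.055] w [0.0001 0.0001 0.0544]
t [ 0.043  0.162 -0.055] w [0.0001 0.0001 0.0544]
t [ 0.057  0.158 -0.055] w [0.0001 0.0001 0.0544]
t [ 0.07   0.153 -0.056] w [0.0001 0.0001 0.0544]
t [ 0.083  0.146 -0.056] w [0.0001 0.0001 0.0544]
t [ 0.095  0.139 -0.056] w [0.0001 0.0001 0.0544]
t [ 0.107  0.13  -0.056] w [0.0001 0.0001 0.0544]
t [ 0.117  0.12  -0.056] w [0.0001 0.0001 0.0544]
t [ 0.127  0.11  -0.056] w [0.0001 0.0001 0.0544]
t [ 0.136  0.099 -0.056] w [0.0001 0.0001 0.0544]
```

Call:
{"api": "apply_moves", "payload": {
  "steps": [
    {"wx":0,"wy":0,"tx":-0.082,"ty":0.147,"tz":-0.055,"wz":0.0544,"claw":1},
    {"wx":0,"wy":0,"tx":-0.069,"ty":0.153,"tz":-0.055,"wz":0.0544,"claw":1},
    {"wx":0,"wy":0,"tx":-0.056,"ty":0.159,"tz":-0.055,"wz":0.0544,"claw":1},
    {"wx":0,"wy":0,"tx":-0.042,"ty":0.163,"tz":-0.055,"wz":0.0544,"claw":1},
    {"wx":0,"wy":0,"tx":-0.028,"ty":0.166,"tz":-0.055,"wz":0.0544,"claw":1},
    {"wx":0,"wy":0,"tx":-0.014,"ty":0.168,"tz":-0.055,"wz":0.0544,"claw":1},
    {"wx":0,"wy":0,"tx":0,"ty":0.168,"tz":-0.055,"wz":0.0544,"claw":1},
    {"wx":0,"wy":0,"tx":0.015,"ty":0.167,"tz":-0.055,"wz":0.0544,"claw":1},
    {"wx":0,"wy":0,"tx":0.029,"ty":0.166,"tz":-0.055,"wz":0.0544,"claw":1},
    {"wx":0,"wy":0,"tx":0.043,"ty":0.162,"tz":-0.055,"wz":0.0544,"claw":1}
  ]
}}

```text
t: 15.95
ee_pos: [0.4434, 0.1444, 0.2238]
tool_rot: [0.96, -0.281, -0.001, 0.002]
force: [-0.5, -0.1, -1.2]
width: 0.0178
```

Call:
{"api": "apply_moves", "payload": {
  "steps": [
    {"wx":0,"wy":0,"tx":0.057,"ty":0.158,"tz":-0.055,"wz":0.0544,"claw":1},
    {"wx":0,"wy":0,"tx":0.07,"ty":0.153,"tz":-0.055,"wz":0.0544,"claw":1},
    {"wx":0,"wy":0,"tx":0.083,"ty":0.146,"tz":-0.055,"wz":0.0544,"claw":1},
    {"wx":0,"wy":0,"tx":0.095,"ty":0.139,"tz":-0.055,"wz":0.0544,"claw":1},
    {"wx":0,"wy":0,"tx":0.107,"ty":0.13,"tz":-0.055,"wz":0.0544,"claw":1},
    {"wx":0,"wy":0,"tx":0.117,"ty":0.12,"tz":-0.055,"wz":0.0544,"claw":1},
    {"wx":0,"wy":0,"tx":0.127,"ty":0.11,"tz":-0.055,"wz":0.0544,"claw":1},
    {"wx":0,"wy":0,"tx":0.136,"ty":0.099,"tz":-0.055,"wz":0.0544,"claw":1},
    {"wx":0,"wy":0,"tx":0,"ty":0,"tz":0,"wz":0,"claw":1},
    {"wx":0,"wy":0,"tx":0,"ty":0,"tz":0,"wz":0,"claw":1}
  ]
}}

```text
t: 16.95
ee_pos: [0.4205, 0.0404, 0.2597]
tool_rot: [0.811, -0.585, -0.001, 0.001]
force: [0.7, 0.7, -1.6]
width: 0.0177
```

```bash
python3 - <<'E'
from h import *
snap("scene","s10");snap("top","t10")
s=sensors.observe();print(s["ee_pos"],s["tool_rot"],s["force"],s["width"]);np.savez("pose10.npz",p=s["ee_pos"],q=s["tool_rot"])
P=[proj("s10",s["ee_pos"]),proj("t10",s["ee_pos"])];print(P)
for t,p,o in (("s10",P[0],"d8"),("t10",P[1],"d9")):
    u,v=p.astype(int);print(o,max(u-40,0),max(v-40,0));crop(t,max(u-40,0),max(v-40,0),u+50,v+45,8,o)
E
```

```text
[0.42072029 0.0407516  0.25991797] [ 8.11540412e-01 -5.84294515e-01 -3.98490400e-04  1.38574839e-03] [-0.20201392  0.130956   -1.57795118] 0.01750224844496896
[array([321.7077175 , 232.47561596]), array([377.08526116, 230.17354701])]
d8 281 192
d9 337 190
```

View pics/d8.png

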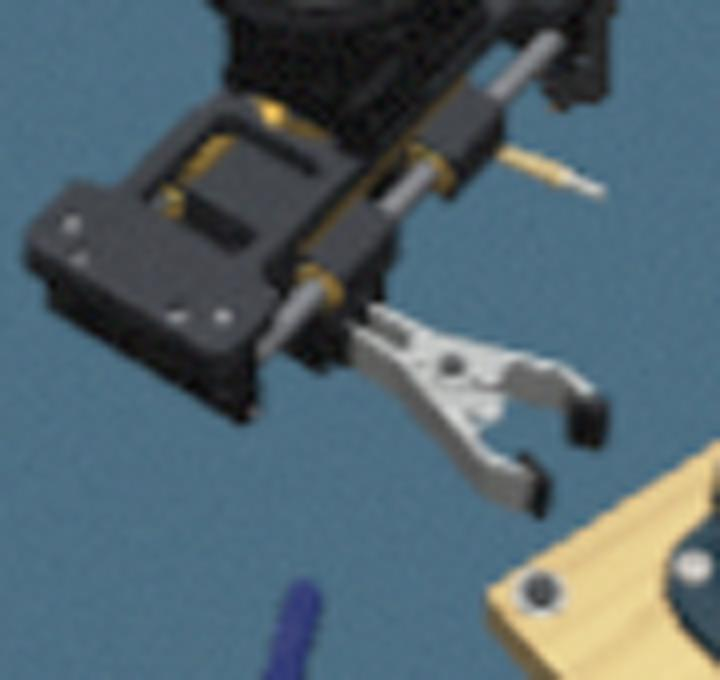

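View pics/d9.png

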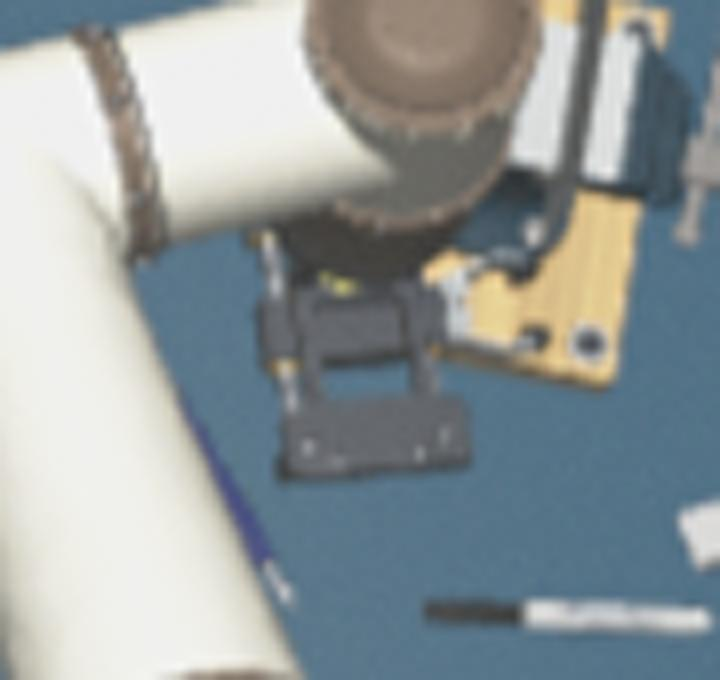

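```bash
python3 - <<'E'
from h import *
d=np.load("pose10.npz");p,q=d["p"],d["q"];r=R.from_quat(q)
S=lambda x,y:("s10",281+(x+.5)/8-.5,192+(y+.5)/8-.5)
T=lambda x,y:("t10",337+(x+.5)/8-.5,190+(y+.5)/8-.5)
for n,a,b in (("mid",(574,455),(538,301)),("far",(603,420),(532,262)),("near",(546,490),(545,340))):
    x=tri([S(*a),T(*b)]);print(n,x[0].round(4),[e.round(2) for e in x[1]],"tool",r.inv().apply(x[0]-p).round(4))
for n,tp in (("mouth",(.095,0,-.0065)),("pintop",(.045,0,-.0185)),("pinbot",(.045,0,.0055)),("m+",(.095,.0135,-.0065)),("m-",(.095,-.0135,-.0065))):
    w=p+r.apply(tp);a=proj("s10",w);b=proj("t10",w);print(n,((a-[281,192]+.5)*8-.5).round(0),((b-[337,190]+.5)*8-.5).round(0))
E
```

```text
mid [ 0.4502 -0.0468  0.267 ] [array([-0.04,  0.03]), array([ 0.01, -0.03])] tool [ 0.0924 -0.0002 -0.007 ]
far [ 0.4667 -0.0411  0.2661] [array([ 0.2 , -0.12]), array([-0.07,  0.15])] tool [ 0.0922 -0.0176 -0.0062]
near [ 0.434  -0.0528  0.2684] [array([-0.34,  0.2 ]), array([ 0.11, -0.25])] tool [ 0.0929  0.0171 -0.0083]
mouth [580. 461.] [544. 301.]
pintop [446. 359.] [433. 303.]
pinbot [445. 406.] [426. 319.]
m+ [556. 491.] [549. 331.]
m- [605. 432.] [539. 271.]
```

```bash
python3 - <<'E'
from h import *
crop("s10",360,205,430,280,10,"f1");crop("t10",390,165,430,225,12,"f2")
E
```

```text
(no output)
```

View pics/f1.png

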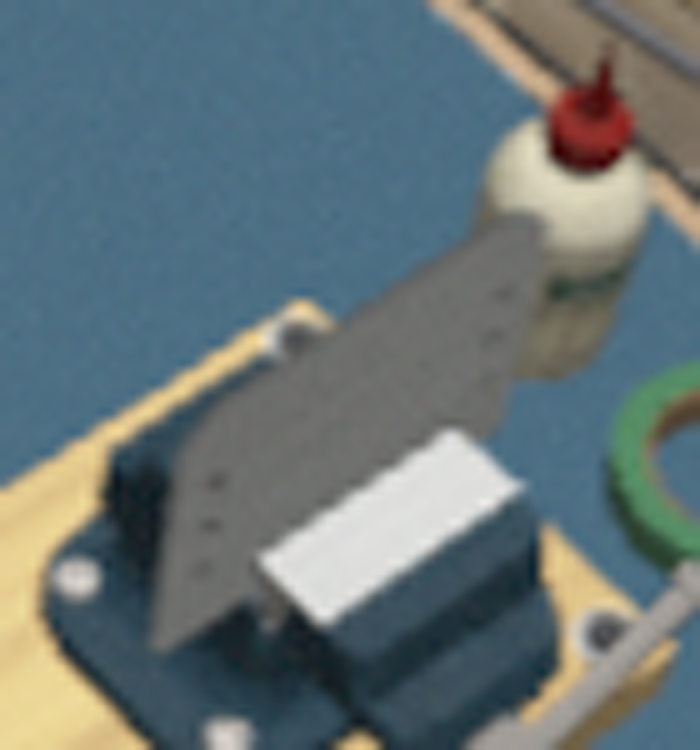

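View pics/f2.png

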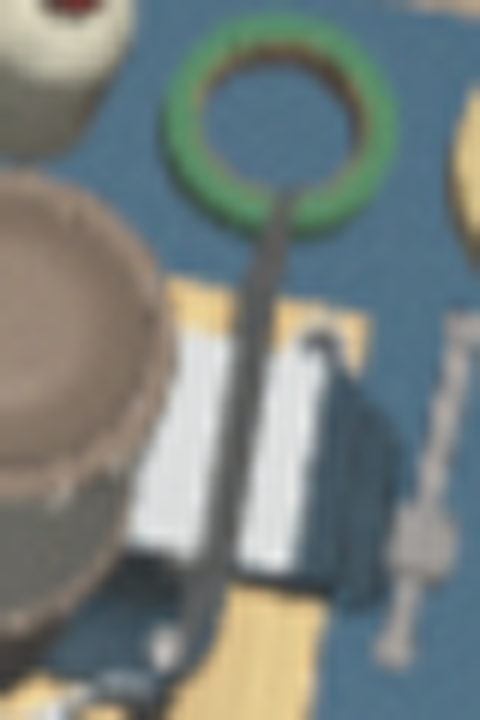

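```bash
python3 - <<'E'
from h import *
S=lambda x,y:("s10",360+(x+.5)/10-.5,205+(y+.5)/10-.5)
T=lambda x,y:("t10",390+(x+.5)/12-.5,165+(y+.5)/12-.5)
for a in ((480,230),(400,278),(320,330),(240,383)): print("S top +y",px2z(*S(*a),.221).round(4))
for a in ((290,215),(268,340),(250,450),(237,540)): print("T top -y",px2z(*T(*a),.221).round(4))
for a,z in (((180,455),.209),((168,540),.174),((153,645),.133),((153,645),.121)): print("S edge",z,px2z(*S(*a),z).round(4))
K,E,_=ld("s10")
for Y in(-.055,-.06,-.065):
  for a in ((178,470),(168,545),(155,635)):
    o,d=ray(*S(*a)); t=(Y-o[1])/d[1]; print(Y,(o+t*d).round(4))
E
```

```text
S top +y [ 0.6336 -0.0533  0.221 ]
S top +y [ 0.6054 -0.053   0.221 ]
S top +y [ 0.5769 -0.0537  0.221 ]
S top +y [ 0.5487 -0.0547  0.221 ]
T top -y [ 0.6438 -0.0565  0.221 ]
T top -y [ 0.6017 -0.0568  0.221 ]
T top -y [ 0.5653 -0.0575  0.221 ]
T top -y [ 0.536  -0.0586  0.221 ]
S edge 0.209 [ 0.5278 -0.0571  0.209 ]
S edge 0.174 [ 0.526 -0.059  0.174]
S edge 0.133 [ 0.5216 -0.0634  0.133 ]
S edge 0.121 [ 0.5274 -0.058   0.121 ]
-0.055 [ 0.5302 -0.055   0.1979]
-0.055 [ 0.5306 -0.055   0.1629]
-0.055 [ 0.5307 -0.055   0.1192]
-0.06 [ 0.5248 -0.06    0.2081]
-0.06 [ 0.5252 -0.06    0.1736]
-0.06 [ 0.5254 -0.06    0.1303]
-0.065 [ 0.5194 -0.065   0.2183]
-0.065 [ 0.5199 -0.065   0.1842]
-0.065 [ 0.52   -0.065   0.1414]
```

```bash
python3 - <<'E'
from h import *
s=sensors.observe();print(s["joint_positions"])
plan(s["ee_pos"],s["tool_rot"],[((.385,-.0585,.26),.022,16),((.385,-.0585,.173),.022,4)])
E
```

```text
[ 4.84664214e-01  2.63161597e-03 -3.84394863e-01  5.63346600e-04
 -1.18660603e+00 -1.62102213e-01]
t [0.065 0.051 0.   ] w [ 0.0001  0.     -0.0505]
t [0.06  0.056 0.   ] w [ 0.0001  0.     -0.0505]
t [0.056 0.061 0.   ] w [ 0.0001  0.     -0.0505]
t [0.051 0.065 0.   ] w [ 0.0001  0.     -0.0505]
t [0.046 0.069 0.   ] w [ 0.0001  0.     -0.0505]
t [0.04  0.072 0.   ] w [ 0.0001  0.     -0.0505]
t [0.034 0.075 0.   ] w [ 0.0001  0.     -0.0505]
t [0.028 0.077 0.   ] w [ 0.0001  0.     -0.0505]
t [0.022 0.079 0.   ] w [ 0.0001  0.     -0.0505]
t [0.015 0.081 0.   ] w [ 0.0001  0.     -0.0505]
t [0.009 0.082 0.   ] w [ 0.0001  0.     -0.0505]
t [0.002 0.082 0.   ] w [ 0.0001  0.     -0.0505]
t [-0.004  0.082 -0.   ] w [ 0.0001  0.     -0.0505]
t [-0.011  0.082 -0.   ] w [ 0.0001  0.     -0.0505]
t [-0.017  0.081 -0.   ] w [ 0.0001  0.     -0.0505]
t [-0.023  0.079 -0.   ] w [ 0.0001  0.     -0.0505]
t [-0.    -0.     0.272] w [-0.  0.  0.]
t [-0.    -0.     0.272] w [-0.  0.  0.]
t [-0.    -0.     0.272] w [-0.  0.  0.]
t [-0.    -0.     0.272] w [-0.  0.  0.]
```

Call:
{"api": "apply_moves", "payload": {
  "steps": [
    {"wx":0,"wy":0,"tx":0.065,"ty":0.051,"tz":0,"wz":-0.0505,"claw":1},
    {"wx":0,"wy":0,"tx":0.06,"ty":0.056,"tz":0,"wz":-0.0505,"claw":1},
    {"wx":0,"wy":0,"tx":0.056,"ty":0.061,"tz":0,"wz":-0.0505,"claw":1},
    {"wx":0,"wy":0,"tx":0.051,"ty":0.065,"tz":0,"wz":-0.0505,"claw":1},
    {"wx":0,"wy":0,"tx":0.046,"ty":0.069,"tz":0,"wz":-0.0505,"claw":1},
    {"wx":0,"wy":0,"tx":0.04,"ty":0.072,"tz":0,"wz":-0.0505,"claw":1},
    {"wx":0,"wy":0,"tx":0.034,"ty":0.075,"tz":0,"wz":-0.0505,"claw":1},
    {"wx":0,"wy":0,"tx":0.028,"ty":0.077,"tz":0,"wz":-0.0505,"claw":1},
    {"wx":0,"wy":0,"tx":0.022,"ty":0.079,"tz":0,"wz":-0.0505,"claw":1},
    {"wx":0,"wy":0,"tx":0.015,"ty":0.081,"tz":0,"wz":-0.0505,"claw":1}
  ]
}}

```text
t: 18.05
ee_pos: [0.3984, -0.0213, 0.2603]
tool_rot: [0.975, -0.224, -0.001, 0.001]
force: [0.5, -0.6, -1.1]
width: 0.0173
```

Call:
{"api": "apply_moves", "payload": {
  "steps": [
    {"wx":0,"wy":0,"tx":0.009,"ty":0.082,"tz":0,"wz":-0.0505,"claw":1},
    {"wx":0,"wy":0,"tx":0.002,"ty":0.082,"tz":0,"wz":-0.0505,"claw":1},
    {"wx":0,"wy":0,"tx":-0.004,"ty":0.082,"tz":0,"wz":-0.0505,"claw":1},
    {"wx":0,"wy":0,"tx":-0.011,"ty":0.082,"tz":0,"wz":-0.0505,"claw":1},
    {"wx":0,"wy":0,"tx":-0.017,"ty":0.081,"tz":0,"wz":-0.0505,"claw":1},
    {"wx":0,"wy":0,"tx":-0.023,"ty":0.079,"tz":0,"wz":-0.0505,"claw":1},
    {"wx":0,"wy":0,"tx":0,"ty":0,"tz":0.272,"wz":0,"claw":1},
    {"wx":0,"wy":0,"tx":0,"ty":0,"tz":0.272,"wz":0,"claw":1},
    {"wx":0,"wy":0,"tx":0,"ty":0,"tz":0.272,"wz":0,"claw":1},
    {"wx":0,"wy":0,"tx":0,"ty":0,"tz":0.272,"wz":0,"claw":1}
  ]
}}

```text
t: 19.05
ee_pos: [0.385, -0.0585, 0.1728]
tool_rot: [1.0, 0.011, -0.001, 0.001]
force: [1.1, -0.6, -1.8]
width: 0.017
```

```bash
python3 - <<'E'
from h import *
snap("scene","s11");snap("top","t11")
s=sensors.observe();print(s["ee_pos"],s["tool_rot"],s["force"],s["width"])
print(R.from_quat(s["tool_rot"]).as_matrix().round(4))
for z in ("s11","t11"): print(proj(z,[.48,-.0575,.18]))
plan(s["ee_pos"],s["tool_rot"],[((.43,-.0585,.173),.022,4),((.455,-.0585,.173),.022,4)])
crop("s11",320,190,440,290,6,"d8");crop("t11",350,160,440,240,8,"d9")
E
```

```text
[ 0.38264697 -0.05889372  0.17110223] [ 0.99993624  0.01036365 -0.00430016  0.00126976] [-0.14406614 -0.27692427 -0.90275592] 0.01732304922952492
[[ 0.9997  0.0207 -0.0086]
 [ 0.0207 -0.9998 -0.0026]
 [-0.0086  0.0025 -1.    ]]
[362.49283477 265.42878574]
[404.55806668 227.36660859]
t [ 0.148  0.002 -0.007] w [ 0.0004  0.0014 -0.0002]
t [ 0.148  0.002 -0.007] w [ 0.0004  0.0014 -0.0002]
t [ 0.148  0.002 -0.007] w [ 0.0004  0.0014 -0.0002]
t [ 0.148  0.002 -0.006] w [ 0.0004  0.0014 -0.0002]
t [0.078 0.002 0.   ] w [-0. -0.  0.]
t [0.078 0.002 0.   ] w [-0. -0.  0.]
t [0.078 0.002 0.   ] w [-0. -0.  0.]
t [0.078 0.002 0.   ] w [-0. -0.  0.]
```

View pics/d8.png

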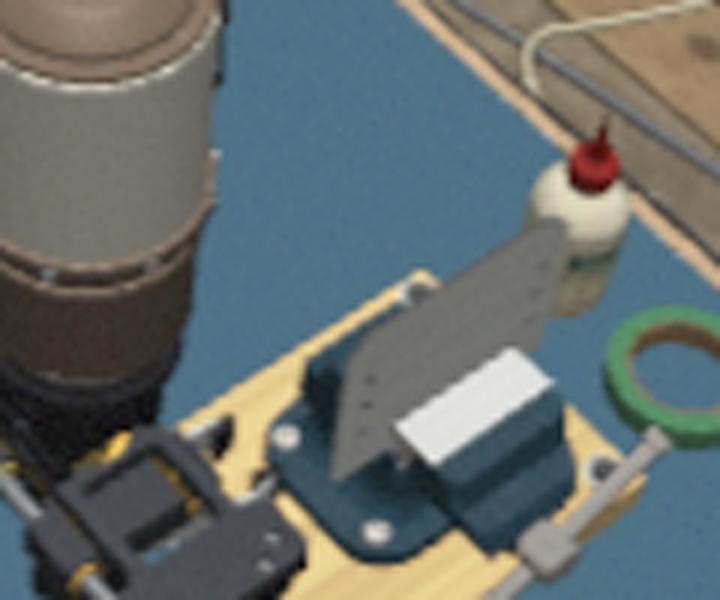

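View pics/d9.png

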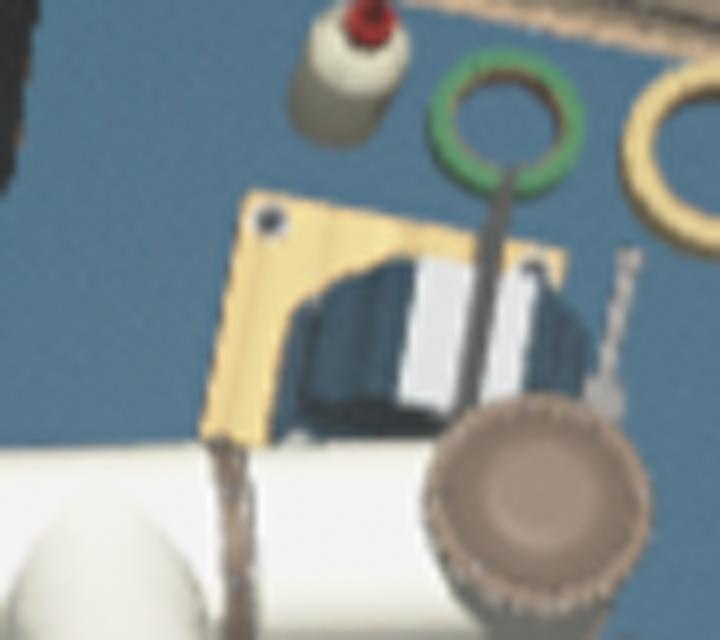

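Call:
{"api": "apply_moves", "payload": {
  "steps": [
    {"wx":0,"wy":0,"tx":0.1,"ty":0,"tz":0,"wz":0,"claw":1},
    {"wx":0,"wy":0,"tx":0.1,"ty":0,"tz":0,"wz":0,"claw":1},
    {"wx":0,"wy":0,"tx":0.1,"ty":0,"tz":0,"wz":0,"claw":1},
    {"wx":0,"wy":0,"tx":0.1,"ty":0,"tz":0,"wz":0,"claw":1},
    {"wx":0,"wy":0,"tx":0.1,"ty":0,"tz":0,"wz":0,"claw":1},
    {"wx":0,"wy":0,"tx":0,"ty":0,"tz":0,"wz":0,"claw":1},
    {"wx":0,"wy":0,"tx":0,"ty":0,"tz":0,"wz":0,"claw":1},
    {"wx":0,"wy":0,"tx":0,"ty":0,"tz":0,"wz":0,"claw":1},
    {"wx":0,"wy":0,"tx":0,"ty":0,"tz":0,"wz":0,"claw":1},
    {"wx":0,"wy":0,"tx":0,"ty":0,"tz":0,"wz":0,"claw":1}
  ]
}}

```text
t: 20.15
ee_pos: [0.4248, -0.0581, 0.174]
tool_rot: [1.0, 0.01, -0.0, 0.001]
force: [-0.5, -0.7, -1.3]
width: 0.0177
```

```bash
python3 - <<'E'
from h import *
snap("scene","s12")
s=sensors.observe();print(s["ee_pos"],s["tool_rot"],s["force"],s["width"])
crop("s12",340,200,420,290,8,"d8")
r=R.from_quat(s["tool_rot"])
for y in (-.0135,.0135):
  print(((proj("s12",s["ee_pos"]+r.apply([.095,y,-.0065]))-[340,200]+.5)*8-.5).round(0))
E
```

```text
[ 0.42484343 -0.0580327   0.17398256] [ 9.99948817e-01  1.00920839e-02 -2.89186117e-04  6.55287362e-04] [ 0.88117341 -0.19895337 -1.75278339] 0.017711005061455235
[249. 437.]
[303. 492.]
```

View pics/d8.png

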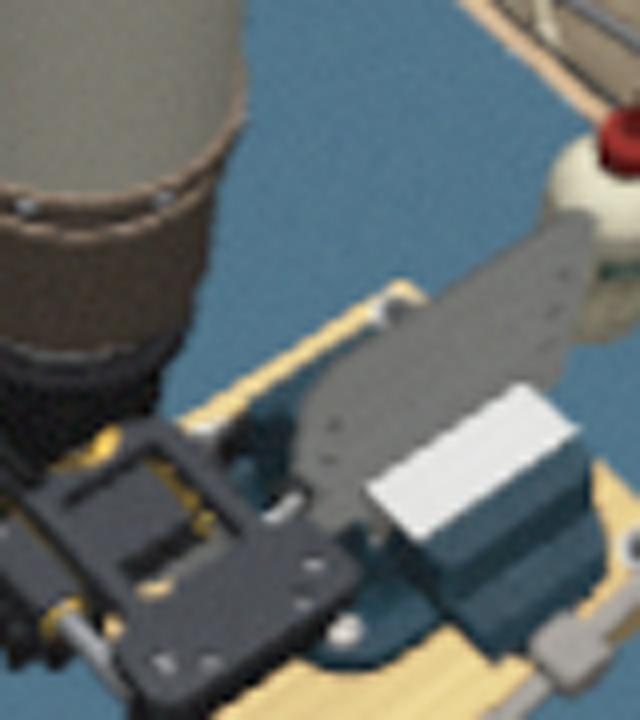

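Call:
{"api": "apply_moves", "payload": {
  "steps": [
    {"wx":0,"wy":0,"tx":0.04,"ty":0,"tz":0,"wz":0,"claw":1},
    {"wx":0,"wy":0,"tx":0.04,"ty":0,"tz":0,"wz":0,"claw":1},
    {"wx":0,"wy":0,"tx":0.04,"ty":0,"tz":0,"wz":0,"claw":1},
    {"wx":0,"wy":0,"tx":0.04,"ty":0,"tz":0,"wz":0,"claw":1},
    {"wx":0,"wy":0,"tx":0.04,"ty":0,"tz":0,"wz":0,"claw":1},
    {"wx":0,"wy":0,"tx":0,"ty":0,"tz":0,"wz":0,"claw":1},
    {"wx":0,"wy":0,"tx":0,"ty":0,"tz":0,"wz":0,"claw":1},
    {"wx":0,"wy":0,"tx":0,"ty":0,"tz":0,"wz":0,"claw":1},
    {"wx":0,"wy":0,"tx":0,"ty":0,"tz":0,"wz":0,"claw":1},
    {"wx":0,"wy":0,"tx":0,"ty":0,"tz":0,"wz":0,"claw":1}
  ]
}}

```text
t: 21.2
ee_pos: [0.4409, -0.0577, 0.1739]
tool_rot: [1.0, 0.01, -0.0, 0.001]
force: [0.3, -0.1, -1.4]
width: 0.0176
```

```bash
python3 - <<'E'
from h import *
snap("scene","s13")
s=sensors.observe();print(s["ee_pos"],s["tool_rot"],s["force"],s["moment"],s["width"])
crop("s13",340,200,420,290,8,"d8")
E
```

```text
[ 0.44094519 -0.05771869  0.17393752] [ 9.99949272e-01  1.00454834e-02 -3.13661473e-04  6.65478036e-04] [-0.39577425  0.18289794 -0.90911606] [-0.05535518 -0.01817901 -0.06615325] 0.017502918013181833
```

View pics/d8.png

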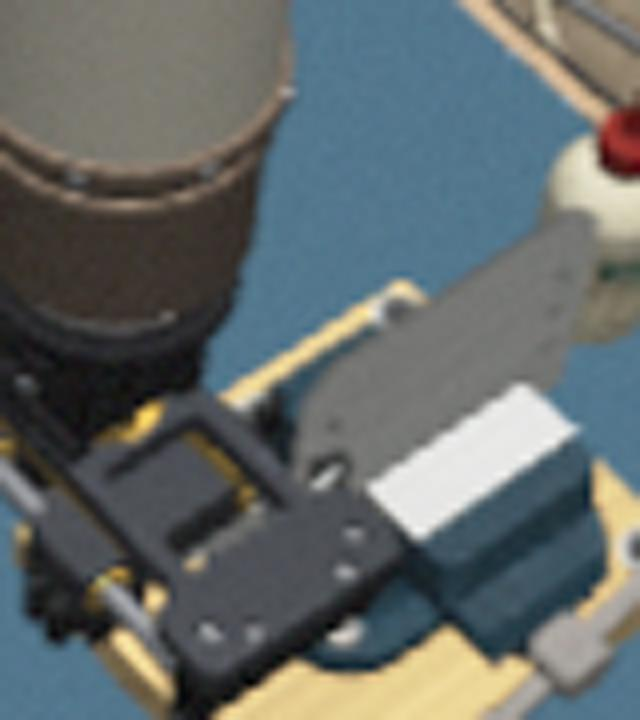

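Call:
{"api": "apply_moves", "payload": {
  "steps": [
    {"wx":0,"wy":0,"tx":0.04,"ty":0.005,"tz":0,"wz":0,"claw":1},
    {"wx":0,"wy":0,"tx":0.04,"ty":0.005,"tz":0,"wz":0,"claw":1},
    {"wx":0,"wy":0,"tx":0.04,"ty":0.005,"tz":0,"wz":0,"claw":1},
    {"wx":0,"wy":0,"tx":0.04,"ty":0,"tz":0,"wz":0,"claw":1},
    {"wx":0,"wy":0,"tx":0.02,"ty":0,"tz":0,"wz":0,"claw":1},
    {"wx":0,"wy":0,"tx":0,"ty":0,"tz":0,"wz":0,"claw":1},
    {"wx":0,"wy":0,"tx":0,"ty":0,"tz":0,"wz":0,"claw":1},
    {"wx":0,"wy":0,"tx":0,"ty":0,"tz":0,"wz":0,"claw":1},
    {"wx":0,"wy":0,"tx":0,"ty":0,"tz":0,"wz":0,"claw":1},
    {"wx":0,"wy":0,"tx":0,"ty":0,"tz":0,"wz":0,"claw":1}
  ]
}}

```text
t: 22.25
ee_pos: [0.4554, -0.0586, 0.1739]
tool_rot: [1.0, 0.01, -0.0, 0.001]
force: [0.5, -0.2, -1.1]
width: 0.0177
```

```bash
python3 - <<'E'
from h import *
snap("scene","s14");snap("top","t14")
s=sensors.observe();print(s["ee_pos"],s["tool_rot"],s["force"],s["moment"],s["width"])
r=R.from_quat(s["tool_rot"]);print("mouth",s["ee_pos"]+r.apply([.094,0,-.0068]))
for y in (-.0165,.0165):
  print(((proj("s14",s["ee_pos"]+r.apply([.094,y,-.0065]))-[340,200]+.5)*8-.5).round(0))
crop("s14",340,200,420,290,8,"d8");crop("t14",360,140,440,230,8,"d9")
E
```

```text
[ 0.45540488 -0.05862608  0.17392604] [ 9.99949285e-01  1.00452456e-02 -2.92789684e-04  6.59182940e-04] [-0.45288967  0.79644759 -1.57020644] [-0.01818064  0.02860301 -0.02898178] 0.017558567150386603
mouth [ 0.54938979 -0.0567287   0.18066975]
[313. 390.]
[379. 456.]
```

View pics/d8.png

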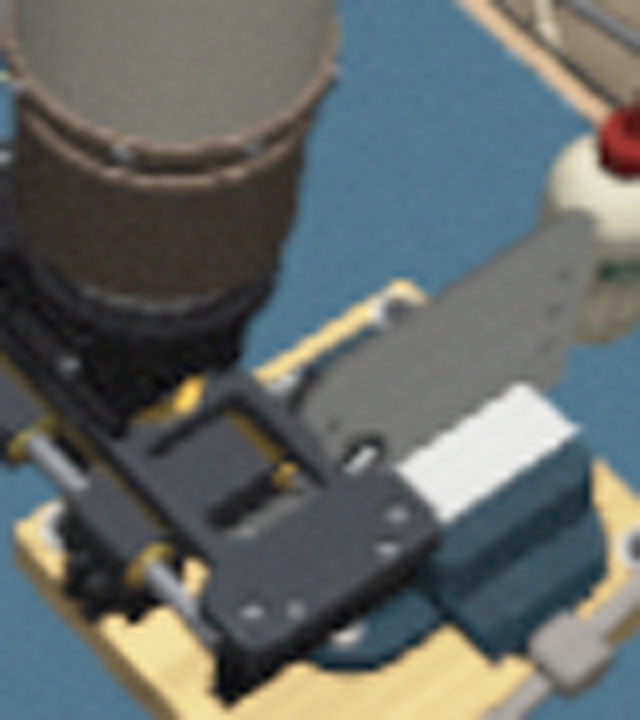

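View pics/d9.png

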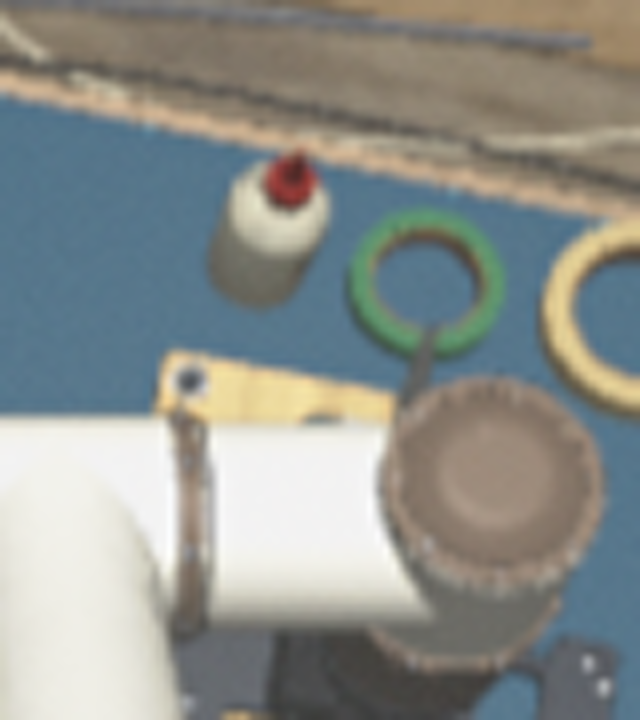

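```bash
python3 - <<'E'
from h import *
s=sensors.observe();print(s["t"],s["force"],s["width"],abs(s["qd"]).max())
print(sign_off())
E
```

```text
22.35 [-0.45288967  0.79644759 -1.57020644] 0.017558567150386603 0.0023949572641937355
the job is handed in; nothing more can be done
None
```

I tightened the vise on the plate, then squeezed the clamp open and parked it level astride the plate's robot-side edge. I handed the job in at 22.35 s with the arm still holding it. `sign_off` gives no verdict, so everything below is from my own measurements.

- **Vise:** I pushed the bar over the top and down. The push force rose to about 13 N, and afterwards the bar stood at roughly 0.5–0.6 rad in the image. The jaw force itself can't be read directly, so I am inferring from this that the plate is tight.
- **Clamp:** The fingers read 17.5 mm and held steady, slightly under the stated 19 mm for fully squeezed. A picture taken on the way showed the jaws wide open and level, with the mouth about 93 mm ahead of the tool centre.
- **Final position:** The mouth is at about (0.549, -0.057, 0.181) m and I measured the plate edge at about (0.530, -0.057) m. That puts the edge about 19 mm inside the mouth, within about 1–2 mm of its middle and 7 mm above the edge point's height.
- **Contact:** The last scene picture shows one jaw on each side of the plate. The wrist force showed no contact, only the clamp's weight and under 1 N of noise.
- **Not fully seen:** The far jaw is mostly hidden behind the plate, so its clearance comes from the geometry. Pose readings also wandered by 2–3 mm from the commanded values during some moves. I didn't re-measure the loose things at the end. I steered clear of them and felt no unexpected contact.

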